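Stand a gel cassette up in the casting stand

ROBOT

A 6-joint arm with a two-finger parallel gripper is mounted at the origin on a cart in front of the work surface, level with it; the furniture and walls round the work are solid. World frame = base frame: x ahead of the robot, y to its left, z up, the work surface at z = 0. Lengths are in mm, angles in rad, forces in N, time in s.
With the tool pointing down it reaches from about 375 to 900 mm from the base axis. Payload 3.1 kg.
Tool frame: the origin (TCP) lies at the very end of the fingers, on their centre line; the grasp point (between the pads) lies 19 mm behind it; z points along the fingers, y is the direction in which the jaws open and shut (so a half turn about z gives the same grasp; the last joint's range is limited). The gripper opens to 85 mm and grips with 20 to 120 N. Pads are 22 mm wide; open, the fingers measure 114 mm over their backs; the gripper's body (76 mm by 85 mm) begins 54 mm behind the grasp point. The pads swing forward as they close: fully open they stand 13 mm farther back than shut.
Start: joints at [0.995, 0.527, 1.433, -0, 1.181, -0.178], TCP at [242.078, 576.19, 231.31] pointing down, gripper open.
Joint ranges: [-3.08, 3.08], [-0.75, 2.2], [0.22, 2.44], [-1.43, 4.57], [0, 2.65], [-2.85, 2.85]. Speed limits (rad/s): [2.79, 2.79, 3.14, 3.14, 3.14, 3.14].

INTERFACE

Orientations are given as a unit quaternion [w, x, y, z].
In Python, from cell import robot gives the robot as it stands.
- The arm moves only by the shell command python3 -m jog 'ROWS' [OPENING] [FORCE]. ROWS is a JSON object of lists of equal length, an entry for each row: "xyz": the shift along the tool's x, y, z in cm, a list of three; "yaw": the turn about the tool's z in degrees. In form: {"xyz": [[tx, ty, tz], ...], "yaw": [yaw, ...]}. A call has exactly 5 rows; each row is the pose to reach, as a shift and turn from the pose commanded when the call began, along the tool's axes at that moment; what a row does not reach only later rows make up. A row lasts 1/12 s, in which the tool goes at most 41.7 mm and 7.16 degrees, less where a joint would pass 70% of its speed; a pose out of reach is approached as far as the arm can. A call with a gripper value outside its range is refused whole. OPENING is the opening, from 0 (shut) to 1 (fully open), set as the call begins (- or left out, the last holds). The fingers move at their own pace and stop on an object; FORCE is the grip in N (left out, the last holds). Time passes only in rows, so rows that repeat a pose let the fingers close, or fill a call up. It gives the time, the measured TCP pose, the force and the opening at its end, in the units of the state.
- robot.get_state(): the state, without advancing time (a new reading comes with each control period).
- robot.capture(name): name is "side" or "top" or "wrist"; returns (picture, depth): 420x560x3 uint8, blue, green, red; 420x560 float32, mm along the optical axis (not along the pixel's ray), 0 where there is no reading.
- robot.camera_params(name): a dict with "vertical_fov" (degrees; the focal length in pixels is half the picture's height over the tangent of half this angle, whatever the lens; pixels are square), "cx", "cy" (the principal point, pixels), "R" (3x3) and "t" (3): a world point X has camera coordinates R X + t. Camera axes: x right, y down, z forward; pixel columns grow to the right and rows downward; lengths in mm; the calibration is good to about 2 mm. A picture is of the moment at which its call begins: read the wrist's pose just before it. camera_params takes no time and is no camera call; for the wrist camera it gives the pose at the moment of the call.
- robot.hand_in(): hands the job in, once; it reports no verdict.
The state is a dict: "clock": time; "joint_positions": joint angles; "qd": joint speeds; "tau": joint torques, N m; "eef_pos": TCP position; "ee_rot": TCP orientation; "ft_force": force on the tool from outside, world axes, zero at the start; "ft_torque": the same for the moment, N m; "width": opening from 0.0 (shut) to 1.0 (fully open).
Only numpy, scipy, OpenCV 4.12 (cv2) and the standard library are available. Lean on these libraries where they do the work, as an engineer would, in place of code of your own. Each camera call takes 0.05 s, during which the arm holds its last target.

TASK

Get the glass gel cassette ready for pouring: slide it along the deck of the casting stand until its black foot meets the leaning back plate, then tip it up on that foot until it stands by itself, leaning flush against the back plate. Then swing the keeper bar by its red knob fully across the front of the cassette, until it meets the stop post. It is glass, so do not let it drop or fall over, and leave the beaker, the meter and the marker where they are.

Things in the scene. Friction and masses are not known exactly. Their poses are not given: they have to be found in the camera images.
- stand: Fixed casting stand: white T-shaped base, flat deck 30 mm above the bench. Origin: on the bench below the middle of the line where the back plate's front face meets the deck. x points away from the robot, ahead and to its left, through the back plate; y left along it, z up. Cross bar 180 mm wide (y), x = -55 to +50 mm; the tongue, 36 mm wide, goes on towards the robot to x = -160 mm
- fence_foot (a point): Middle of the foot of the stand's aluminium back plate (the fence), on the deck, 30 mm above the stand's origin, same axes. The plate's front face is 54 mm wide, 100 mm tall and leans 10 degrees backwards (towards +x). Left-hand steel stop post, rubber-capped, at y = +74 mm, 68 mm tall above the deck; right-hand hinge post at y = -70 mm, with the keeper's hub 77 mm tall
- cassette_center (a point): Centre of the gel cassette, a loose flat pack of two greenish glass plates, 120 long x 64 wide x 8 mm thick, about 0.16 kg. It starts flat on the deck, foot towards the back plate and 20 to 40 mm short of it, up to 0.1 rad askew. Axes: x along its length towards the foot, y across, z out of the face that starts uppermost and ends against the back plate (z then tilted 100 degrees from vertical)
- cassette_foot (a point): Middle of the cassette's black-sealed foot edge, half-way through its thickness, 60 mm from the centre along the cassette's x; same axes
- cassette_comb (a point): Middle of the other end of the cassette's glass, half-way through its thickness, at x = -60 mm of the centre; same axes. Beyond it a blue comb 46 mm wide and 7 mm thick stands out 15 mm. Near this end the 64 mm wide cassette overhangs both sides of the narrow tongue by some 14 mm, so fingers can grip it across its width or reach below it
- keeper (a joint): Angle (rad) of the keeper bar about its upright hinge on the right post: 0 = closed, straight across in front of the cassette and meeting the stop post; grows as its free end swings towards the robot and then out to the right; starts at 2.0 to 2.45. Light friction (0.4 N at the knob) holds it where it is left. Closed, it passes 2 mm before a cassette that leans home, 56 to 68 mm above the deck
- keeper_pivot (a point): Point on the keeper's upright hinge axis, at the height of the bar (92 mm above the bench), at x = -7, y = -70 mm of the stand
- keeper_knob (a point): Centre of the grip of the red upright knob at the free end of the keeper bar, 160 mm from the hinge axis and 131 mm above the bench; the knob is round, 16 mm thick, and its top is 15 mm above this point
- beaker: Bystander, loose: small glass beaker 78 mm wide, 91 mm tall, left of the stand; origin at the middle of its underside
- meter: Bystander, loose: grey hand-held meter with buttons, 164 x 68 x 34 mm, lying at the right; origin at the middle of its underside
- marker: Bystander, loose: red and black marker pen, 136 mm long, lying at the right near the front edge; origin at the middle of its underside
Not all that is in view belongs to the job. What is shaped like the part that bears cassette_center but green is not meant.

How it is judged:
By the outcome, as a careful person would: the job done as asked, in the order asked, and still so for the second after the job is handed in, with the robot touching nothing.
It also fails if it takes over 69 s, if anything falls off the work surface, if the arm or the gripper's body presses on something with over 40 N, if the wrist force passes 120 N, or if a joint passes its speed limit or range.

## Working session

There is one attempt and no reset: what is moved stays moved. The work goes in short steps, Python scripts to look and compute and a shell command to move; the robot and the scene stay as the last step left them, time stands still between calls to the robot, and variables do not carry over. Pictures are saved under pics/ and viewed, and the job is handed in when it is done.

```bash
ls; mkdir -p pics
python3 - <<'E'
from cell import robot
import cv2
print(robot.get_state())
for n in ("side","top","wrist"):
    p=robot.camera_params(n); print(n,p)
    im,d=robot.capture(n); cv2.imwrite(f"pics/{n}0.png",im)
    import numpy as np; np.save(f"pics/{n}0.npy",d)
E
```

```text
pics
{'clock': 0.0, 'joint_positions': array([ 9.94531879e-01,  5.28453681e-01,  1.43386453e+00, -7.82459883e-06,
        1.18138086e+00, -1.78511335e-01]), 'qd': array([-0.0005417 ,  0.00115919,  0.00032671, -0.00037219,  0.00058492,
        0.0003705 ]), 'tau': array([-1.15164468e-03, -4.42346191e+01, -1.78024310e+01, -3.06787178e-04,
        8.32945516e-03, -8.00546445e-06]), 'eef_pos': array([241.69177137, 575.62850402, 230.35328571]), 'ee_rot': array([-3.84738213e-04,  1.97566587e-01,  9.80288904e-01, -9.80430342e-04]), 'ft_force': array([ 0.10641725, -0.19353683, -1.29686698]), 'ft_torque': array([-0.01732585,  0.04911796, -0.02092714]), 'width': 0.9995833597142827}
side {'vertical_fov': 43.27102742046555, 'cx': 281.7527518536274, 'cy': 209.76735997266115, 'R': array([[ 0.87330959, -0.48676012, -0.01987299],
       [-0.30797656, -0.52002229, -0.79669772],
       [ 0.37746628,  0.70188418, -0.60405116]]), 't': array([-430.1130741 ,  222.65991188, 1288.85998763])}
top {'vertical_fov': 55.91551502030078, 'cx': 273.6898817222498, 'cy': 211.716149966615, 'R': array([[-0.02364075, -0.99935641, -0.02697915],
       [-0.98299955,  0.02815198, -0.18143693],
       [ 0.18207968,  0.02223118, -0.98303243]]), 't': array([   4.51581556,  501.69534139, 1239.15464428])}
wrist {'vertical_fov': 58.80755643810656, 'cx': 281.65334949826706, 'cy': 217.6281096470173, 'R': array([[ 3.87743033e-01,  9.21767365e-01, -5.15069446e-04],
       [ 8.76550940e-01, -3.68549686e-01,  3.09563528e-01],
       [ 2.85155729e-01, -1.20482586e-01, -9.50878624e-01]]), 't': array([-624.52122275,  -40.48311306,  379.29423448])}
```

View pics/side0.png

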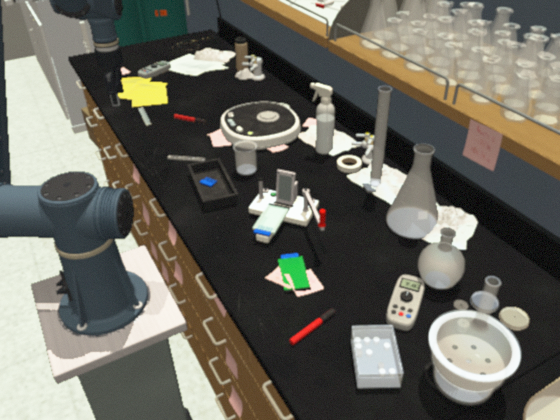

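View pics/top0.png

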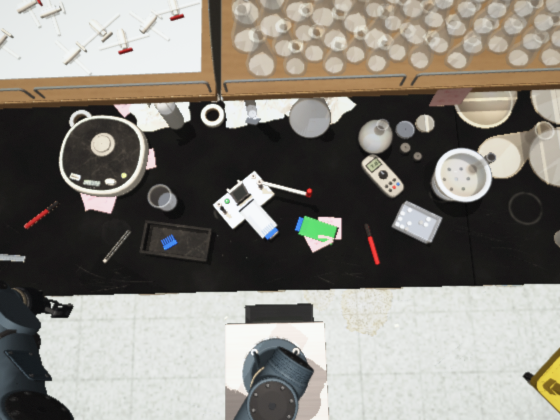

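View pics/wrist0.png

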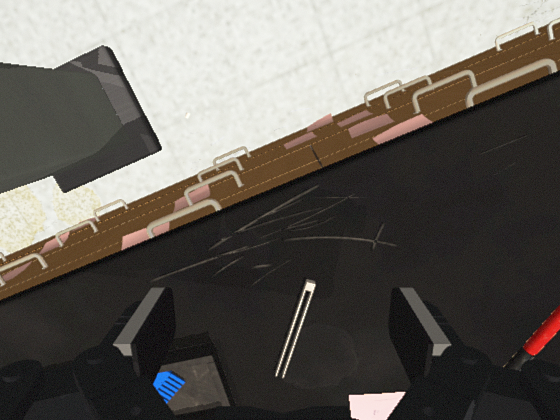

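The glassy white-green cassette with its blue comb is at top (260,221), on the white stand. The green look-alike is at (318,230), off the stand on pink paper, so it isn't meant. I'll confirm this with an enlarged crop.

```bash
cat > h.py <<'E'
import numpy as np, cv2
from cell import robot
def foc(p): return 210/np.tan(np.radians(p['vertical_fov'])/2)
def ray(p,u,v):
    R=np.array(p['R']);t=np.array(p['t']);f=foc(p)
    d=R.T@np.array([(u-p['cx'])/f,(v-p['cy'])/f,1]); return -R.T@t,d
def atz(p,u,v,z):
    o,d=ray(p,u,v); return o+d*(z-o[2])/d[2]
def proj(p,X):
    c=np.array(p['R'])@np.array(X)+p['t'];f=foc(p); return p['cx']+f*c[0]/c[2],p['cy']+f*c[1]/c[2]
def crop(im,u0,v0,w,h,s,name):
    cv2.imwrite(name,cv2.resize(im[v0:v0+h,u0:u0+w],None,fx=s,fy=s,interpolation=cv2.INTER_CUBIC))
E
python3 - <<'E'
from h import *
im=cv2.imread("pics/top0.png"); crop(im,200,160,150,100,5,"pics/top0c.png")
im=cv2.imread("pics/side0.png"); crop(im,230,150,130,120,5,"pics/side0c.png")
E
```

```text
(no output)
```

View pics/top0c.png

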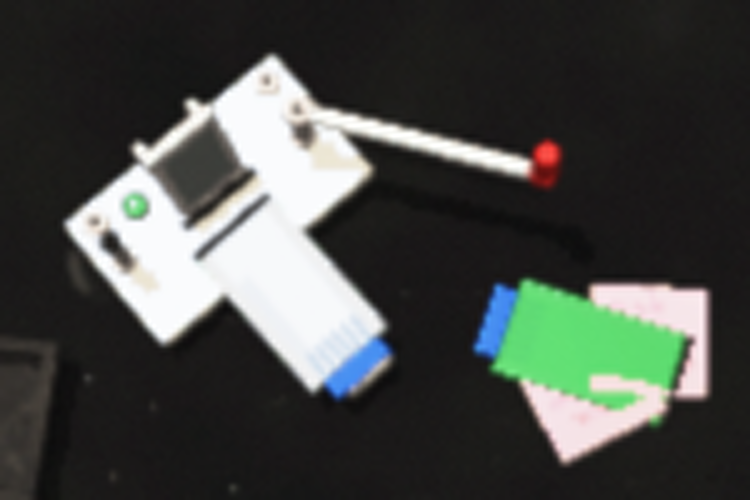

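View pics/side0c.png

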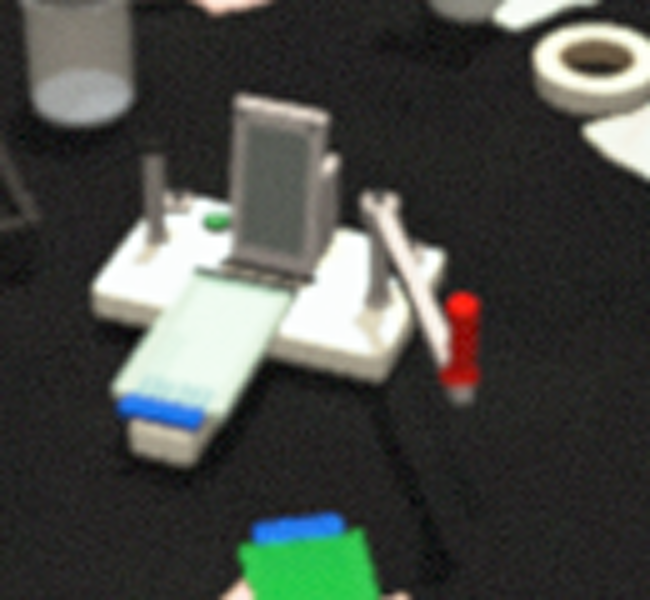

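Run:
```python
from h import *
p=robot.camera_params("top")
g=lambda u,v,z: atz(p,200+u/5,160+v/5,z)
C=np.array([g(272,55,30),g(65,222,30),g(165,345,30),g(372,170,30)])[:,:2]
M=np.array([[50,-90],[50,90],[-55,90],[-55,-90]])
mc,cc=M.mean(0),C.mean(0);H=(M-mc).T@(C-cc);U,S,Vt=np.linalg.svd(H);R=(U@Vt).T
t=cc-R@mc;print("stand",t,"yaw",np.degrees(np.arctan2(R[1,0],R[0,0])),"res",C-(M@R.T+t))
c=[g(195,257,38),g(268,197,38),g(388,327,38),g(314,393,38)]
for a in c: print(np.round(a),np.round(R.T@(a[:2]-t),1))
print("knob",g(547,150,146), R.T@(g(547,150,146)[:2]-t))
```

```text
stand [550.85235146  91.52730848] yaw 38.7862789072586 res [[-0.78119241  0.55155759]
 [ 1.56145554 -0.67063803]
 [-0.68252923 -0.96465322]
 [-0.09773389  1.08373367]]
[507. 105.  38.] [-25.3  37.9]
[546.  57.  38.] [-25.4 -24.2]
[458. -20.  38.] [-142.6  -28.5]
[416.  29.  38.] [-144.5   35.7]
knob [ 546.56893442 -120.04973674  146.        ] [-135.87436374 -162.23856201]
```

Confirmed: the cassette is the pale glass pack lying on the white stand's tongue. Next I'll write a planning helper that only prints tool-frame shifts.

```bash
cat >> h.py <<'E'
T0=np.array([550.85,91.53]); TH=np.radians(38.79)
from scipy.spatial.transform import Rotation as Ro
def S2W(x,y): 
    c,s=np.cos(TH),np.sin(TH); return T0+np.array([c*x-s*y,s*x+c*y])
def W2S(w):
    c,s=np.cos(TH),np.sin(TH); d=np.array(w[:2])-T0; return np.array([c*d[0]+s*d[1],-s*d[0]+c*d[1]])
def tool():
    s=robot.get_state(); q=s['ee_rot']; return s,Ro.from_quat([q[1],q[2],q[3],q[0]]).as_matrix()
def heading():
    s,R=tool(); return np.degrees(np.arctan2(R[1,1],R[0,1]))
def plan(x,y,z,h):
    "world TCP target, jaw heading deg -> tool shift cm and yaw deg"
    s,R=tool(); d=R.T@(np.array([x,y,z])-s['eef_pos'])/10
    hd=np.degrees(np.arctan2(R[1,1],R[0,1])); print("shift cm",np.round(d,2),"yaw",round(-((h-hd+180)%360-180),2))
def st():
    s=robot.get_state(); print("t",round(s['clock'],2),"tcp",np.round(s['eef_pos'],1),"stand",np.round(W2S(s['eef_pos']),1),"head",round(heading(),1),"F",np.round(s['ft_force'],1),"T",np.round(s['ft_torque'],2),"w",round(s['width'],3),"q",np.round(s['joint_positions'],2))
E
python3 - <<'E'
from h import *
w=S2W(-150,3);print(w)
plan(w[0],w[1],200,-51.2)
p=robot.camera_params("wrist");s,R=tool()
print("cam in tool",R.T@(-p['R'].T@p['t']-s['eef_pos']), R.T@p['R'][2])
p=robot.camera_params("top"); print(W2S(atz(p,162,190,91)),W2S(atz(p,382,177,30)))
E
```

```text
[ 4.32053499e+02 -1.01825305e-01]
shift cm [-39.85 -45.71   3.12] yaw 118.41
cam in tool [ 7.85811324e+01  1.21095517e-01 -1.42409570e+02] [-0.30990868  0.00124327  0.95076552]
[176.71996873 183.06280995] [-242.15312745 -397.94755888]
```

```bash
python3 -m jog '{"xyz":[[-2.5,-2.9,0.2],[-5,-5.7,0.4],[-7.5,-8.6,0.6],[-10,-11.4,0.8],[-12.5,-14.3,1]],"yaw":[7,14,21,28,35]}'; python3 -c "
from h import *
st();w=S2W(-150,3);plan(w[0],w[1],200,-51.2)"
```

```text
clock: 0.57
eef_pos: [302.0, 394.4, 221.1]
ee_rot: [0.0, 0.485, 0.874, -0.0]
ft_force: [1.2, -0.4, -0.0]
width: 0.997
t 0.57 tcp [302.  394.4 221.1] stand [ -4.3 392. ] head 31.9 F [ 1.2 -0.4 -0. ] T [-0.03 -0.04 -0.02] w 0.997 q [ 0.69  0.37  1.76 -0.    1.01  0.14]
shift cm [-40.36  -9.81   2.11] yaw 83.11
```

```bash
python3 -m jog '{"xyz":[[-3.5,-0.8,0.2],[-7.2,-1.7,0.4],[-11,-2.6,0.6],[-15,-3.6,0.8],[-19,-4.6,1]],"yaw":[7,14,21,28,35]}'; python3 -c "
from h import *
st();w=S2W(-150,3);plan(w[0],w[1],200,-51.2)"
```

```text
clock: 0.98
eef_pos: [364.4, 209.0, 211.3]
ee_rot: [0.0, 0.726, 0.688, 0.0]
ft_force: [0.7, -0.3, 0.5]
width: 0.999
t 0.98 tcp [364.4 209.  211.3] stand [-71.8 208.4] head -3.1 F [ 0.7 -0.3  0.5] T [-0.   -0.02  0.04] w 0.999 q [ 0.25  0.29  1.95 -0.    0.91  0.31]
shift cm [-20.52   7.89   1.13] yaw 48.11
```

```bash
python3 -c "
from h import *
st()"
```

```text
t 0.98 tcp [364.4 209.  211.3] stand [-71.8 208.4] head -3.1 F [ 0.7 -0.3  0.5] T [-0.   -0.02  0.04] w 0.999 q [ 0.25  0.29  1.95 -0.    0.91  0.31]
```

```bash
python3 -m jog '{"xyz":[[-3,1.1,0.2],[-6,2.2,0.4],[-9.5,3.5,0.6],[-13,4.8,0.8],[-16,6.1,1]],"yaw":[7,14,21,28,35]}'>/dev/null; python3 -c "
from h import *
st();w=S2W(-150,3);plan(w[0],w[1],200,-51.2)"
```

```text
t 1.4 tcp [417.5  45.8 201.2] stand [-132.6   47.9] head -38.2 F [0.4 0.5 0.1] T [ 0.02 -0.   -0.04] w 1.0 q [-0.16  0.3   1.96 -0.    0.88  0.51]
shift cm [-2.71  3.98  0.13] yaw 13.02
```

```bash
python3 -m jog '{"xyz":[[-1.4,2,0],[-2.6,3.8,0],[-2.7,4,0],[-2.7,4,0],[-2.7,4,0]],"yaw":[6.5,13,13,13,13]}'>/dev/null; python3 -c "
from h import *
st()
p=robot.camera_params('wrist'); im,d=robot.capture('wrist'); cv2.imwrite('pics/w1.png',im)
import pickle; pickle.dump(p,open('pics/w1.pkl','wb'))
crop(im,100,100,400,300,2,'pics/w1c.png')"
```

```text
t 1.82 tcp [431.7   2.6 201.1] stand [-148.6    5.3] head -50.7 F [-0.1  0.6 -0.4] T [ 0.01  0.03 -0.01] w 1.001 q [-0.25  0.32  1.93  0.    0.89  0.63]
```

View pics/w1.png

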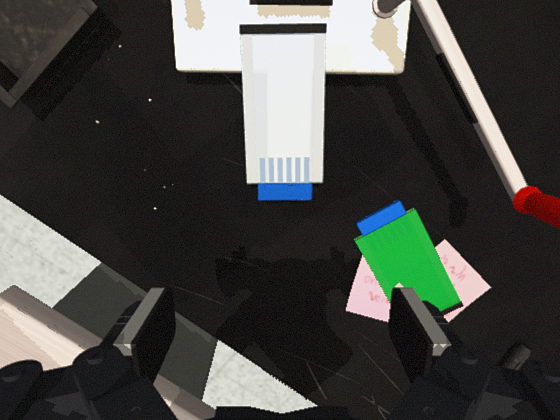

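The wrist view shows the cassette clearly: foot corners (240,26) and (326,24), comb-end glass corners (247,184) and (323,183). The cross-bar front corners are at (177,69) and (403,72), and the fence foot runs from (250,5) to (333,4). Now to compute.

Run:
```python
from h import *
import pickle
p=pickle.load(open('pics/w1.pkl','rb'))
im=cv2.imread('pics/w1.png');crop(im,160,0,260,210,3,'pics/w1d.png')
for n,u,v,z in [("footL",240,26,38),("footR",326,24,38),("combL",247,184,38),("combR",323,183,38),("barL",177,69,30),("barR",403,72,30),("fenceL",250,5,30),("fenceR",333,4,30),("blueL",258,200,37.5),("blueR",312,199,37.5)]:
    w=atz(p,u,v,z);print(n,np.round(w,1),np.round(W2S(w),1))
```

```text
footL [512.8 108.1  38. ] [-19.3  36.8]
footR [553.9  59.8  38. ] [-17.5 -26.7]
combL [421.5  31.3  38. ] [-138.5   34.1]
combR [462.5 -17.4  38. ] [-137.1  -29.5]
barL [457.9 129.4  30. ] [-48.7  87.8]
barR [568.2  -9.1  30. ] [-49.5 -89.4]
fenceL [529.2 112.4  30. ] [-3.8 29.8]
fenceR [568.9  64.8  30. ] [ -2.7 -32.1]
blueL [416.3  15.6  37.5] [-152.4   25.1]
blueR [446.1 -19.4  37.5] [-151.2  -20.8]
```

View pics/w1d.png

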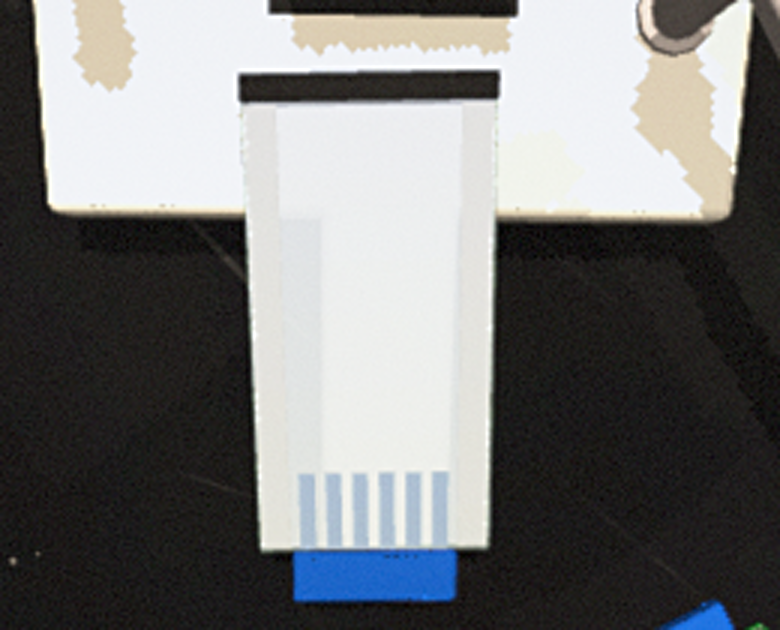

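```bash
python3 -c "
from h import *
plan(457.3,19.9,80,-49.9);plan(457.3,19.9,9,-49.9)"
```

```text
shift cm [ 3.07  0.34 12.11] yaw -0.79
shift cm [ 3.08  0.35 19.21] yaw -0.79
```

```bash
python3 -m jog '{"xyz":[[0.8,0.1,2.5],[1.6,0.2,5.5],[2.4,0.3,8.5],[3.1,0.35,11.5],[3.1,0.35,13]],"yaw":[-0.8,-0.8,-0.8,-0.8,-0.8]}'>/dev/null;  python3 -c "
from h import *
st();plan(457.3,19.9,9,-49.9)
p=robot.camera_params('wrist'); im,d=robot.capture('wrist'); cv2.imwrite('pics/w2.png',im)
im,d=robot.capture('side');crop(im,200,140,190,140,4,'pics/s2.png')
for z in (38,30):
  print([np.round(proj(p,[457.3+a*31*np.cos(np.radians(-49.9)),19.9+a*31*np.sin(np.radians(-49.9)),z])) for a in (-1,1)])
"
```

```text
t 2.28 tcp [458.   21.   68.9] stand [-116.5    3.1] head -49.8 F [-0.4 -0.2  0.5] T [-0.04 -0.03 -0.  ] w 0.998 q [-0.2   0.6   1.98  0.    0.56  0.67]
shift cm [-0.12  0.05  5.99] yaw 0.13
[array([220., 264.]), array([342., 265.])]
[array([223., 258.]), array([340., 258.])]
```

View pics/w2.png

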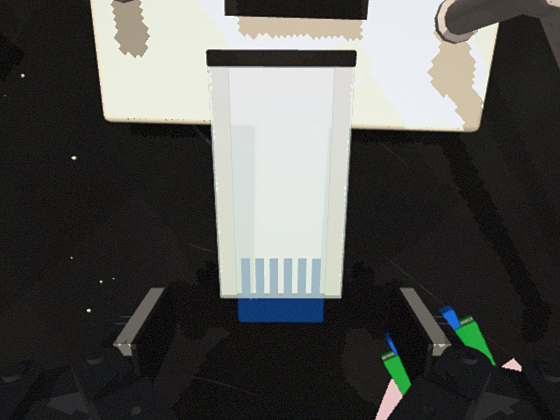

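View pics/s2.png

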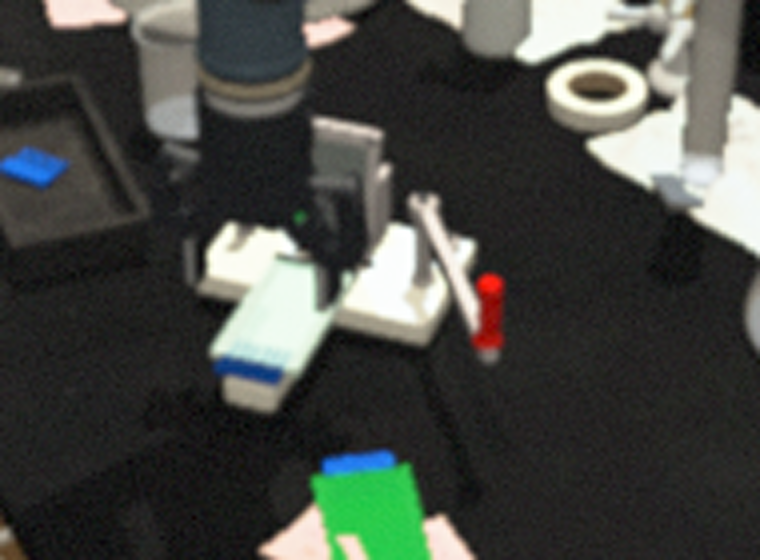

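The cassette is centred between the fingers and parallel to the tool: comb-end corners (221,297) and (342,297), with the midpoint on the tool axis. The fence foot midpoint is near u=296, about 5 mm to the right. Descending now.

```bash
python3 -m jog '{"xyz":[[0,0,1.5],[-0.1,0.05,3],[-0.1,0.05,4.5],[-0.1,0.05,6],[-0.1,0.05,6]],"yaw":[0,0,0,0,0]}'; python3 -m jog '{"xyz":[[0,0,0],[0,0,0],[0,0,0],[0,0,0],[0,0,0]],"yaw":[0,0,0,0,0]}' 0.1 25; python3 -c "
from h import *
st()"
```

```text
clock: 2.8
eef_pos: [457.4, 18.7, 10.8]
ee_rot: [-0.001, 0.939, 0.343, -0.001]
ft_force: [0.4, -0.2, 0.3]
width: 1.003
clock: 3.22
eef_pos: [458.5, 18.2, 12.7]
ee_rot: [0.0, 0.94, 0.342, 0.001]
ft_force: [-0.5, 3.3, 7.4]
width: 0.745
t 3.22 tcp [458.5  18.2  12.7] stand [-117.9    0.7] head -50.0 F [-0.5  3.3  7.4] T [0.5  0.14 0.06] w 0.745 q [-0.2   0.73  2.    0.    0.42  0.67]
```

```bash
python3 -m jog '{"xyz":[[0,0,-0.1],[0,0,-0.2],[0,0,-0.2],[0,0,-0.2],[0,0,-0.2]],"yaw":[0,0,0,0,0]}' ; python3 -c "
from h import *
st()"
```

```text
clock: 3.63
eef_pos: [458.4, 17.8, 13.3]
ee_rot: [0.0, 0.94, 0.342, 0.0]
ft_force: [-0.6, -0.5, -1.3]
width: 0.742
t 3.63 tcp [458.4  17.8  13.3] stand [-118.3    0.4] head -50.0 F [-0.6 -0.5 -1.3] T [-0.01  0.01  0.02] w 0.742 q [-0.21  0.73  2.   -0.    0.42  0.67]
```

```bash
python3 -m jog '{"xyz":[[0.2,0.05,0],[0.5,0.1,0],[0.8,0.15,0],[1.0,0.15,0],[1.0,0.15,0]],"yaw":[0.5,1,1.4,1.4,1.4]}' >/dev/null; python3 -c "
from h import *
st()
p=robot.camera_params('wrist'); im,d=robot.capture('wrist'); crop(im,160,0,240,200,3,'pics/w3.png')"
```

```text
t 4.05 tcp [467.6  23.4  13.3] stand [-107.6   -1. ] head -51.4 F [-0.7 -0.  -0.8] T [-0.02  0.    0.  ] w 0.741 q [-0.19  0.73  1.97  0.    0.44  0.71]
```

View pics/w3.png

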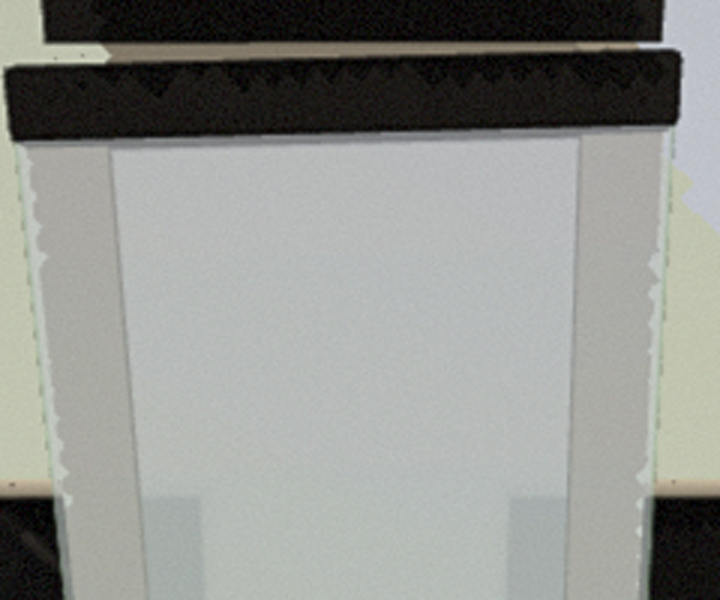

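```bash
python3 -m jog '{"xyz":[[0.1,0.02,0],[0.2,0.04,0],[0.3,0.04,0],[0.4,0.04,0],[0.5,0.04,0]],"yaw":[0,0,0,0,0]}' >/dev/null; python3 -c "
from h import *
st()"; python3 -m jog '{"xyz":[[0.1,0,0],[0.2,0,0],[0.3,0,0],[0.4,0,0],[0.4,0,0]],"yaw":[0,0,0,0,0]}' >/dev/null; python3 -c "
from h import *
st()
p=robot.camera_params('wrist'); im,d=robot.capture('wrist'); crop(im,160,0,240,200,3,'pics/w4.png')"
```

```text
t 4.52 tcp [471.1  26.   13.3] stand [-103.2   -1.1] head -51.4 F [ 0.1 -0.7 -1.3] T [-0.05  0.01  0.  ] w 0.741 q [-0.18  0.73  1.96 -0.    0.45  0.71]
t 4.93 tcp [474.4  28.6  13.3] stand [-99.   -1.2] head -51.4 F [-0.  -0.2 -1.3] T [ 0.01  0.03 -0.  ] w 0.741 q [-0.18  0.73  1.96  0.    0.45  0.72]
```

View pics/w4.png

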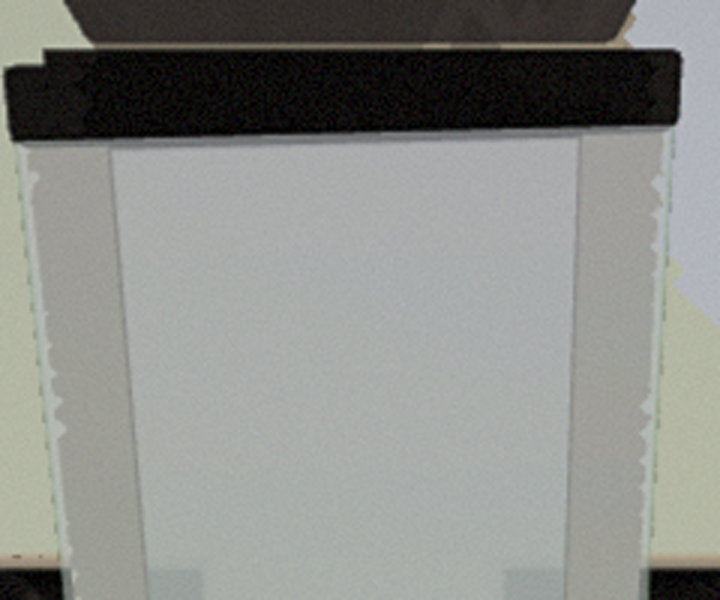

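```bash
python3 -m jog '{"xyz":[[0.1,0.0,0],[0.2,0.0,0],[0.3,0.0,0],[0.4,0.0,0],[0.4,0.0,0]],"yaw":[0,0,0,0,0]}' >/dev/null; python3 -c "
from h import *
st()"; python3 -m jog '{"xyz":[[0.1,0,0],[0.2,0,0],[0.3,0,0],[0.4,0,0],[0.4,0,0]],"yaw":[0,0,0,0,0]}' >/dev/null; python3 -c "
from h import *
st()
p=robot.camera_params('wrist'); im,d=robot.capture('wrist'); crop(im,160,0,240,200,3,'pics/w5.png')"
```

```text
t 5.4 tcp [476.3  30.7  13.2] stand [-96.3  -0.7] head -51.4 F [-2.4 -3.8 -0.9] T [-0.64  0.34 -0.31] w 0.744 q [-0.17  0.73  1.95 -0.    0.46  0.73]
t 5.82 tcp [475.7  32.8  12.9] stand [-95.4   1.3] head -51.4 F [-8.  -9.4  0.7] T [-1.49  1.04 -0.36] w 0.744 q [-0.17  0.73  1.94 -0.    0.47  0.74]
```

View pics/w5.png

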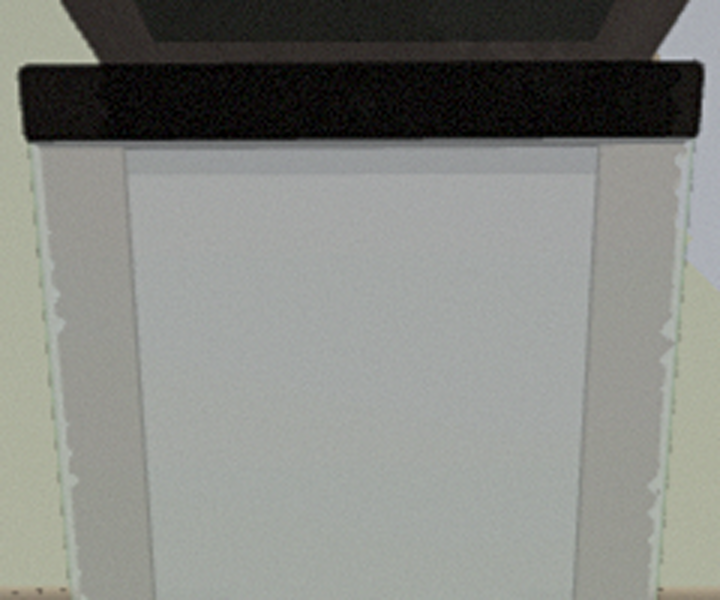

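```bash
python3 -m jog '{"xyz":[[-0.2,0.0,0],[-0.4,0.0,0],[-0.5,0.0,0],[-0.5,0.0,0],[-0.5,0.0,0]],"yaw":[0,0,0,0,0]}' >/dev/null; python3 -c "
from h import *
st()
L=100
for a in range(0,105,5):
  t=np.radians(a);c,s=np.cos(t),np.sin(t)
  if a<=90:
    xf=min(0,8*c*np.tan(np.radians(10))-8*s); P=np.array([xf-L*c+4*s,L*s+4*c])
  else: P=np.array([-L*c-4*s,L*s-4*c])
  print(a,np.round((P-[-L,4])/10,2))
"
```

```text
t 6.28 tcp [477.2  30.4  13.4] stand [-95.7  -1.5] head -51.4 F [ 0.5  0.1 -1.9] T [-0.04  0.11  0.01] w 0.739 q [-0.17  0.73  1.95  0.    0.46  0.73]
0 [0. 0.]
5 [0.07 0.87]
10 [0.22 1.73]
15 [0.37 2.57]
20 [0.6 3.4]
25 [0.9  4.19]
30 [1.26 4.95]
35 [1.69 5.66]
40 [2.19 6.33]
45 [2.75 6.95]
50 [3.36 7.52]
55 [4.02 8.02]
60 [4.72 8.46]
65 [5.47 8.83]
70 [6.25 9.13]
75 [7.06 9.36]
80 [7.89 9.52]
85 [8.74 9.6 ]
90 [9.6 9.6]
95 [10.47  9.6 ]
100 [11.34  9.52]
```

```bash
python3 -m jog '{"xyz":[[0.05,0,-0.45],[0.1,0,-0.87],[0.15,0,-1.3],[0.25,0,-1.73],[0.25,0,-1.73]],"yaw":[0,0,0,0,0]}' >/dev/null; python3 -c "
from h import *
st()
im,d=robot.capture('wrist'); cv2.imwrite('pics/w6.png',im)
im,d=robot.capture('side');crop(im,220,150,140,105,5,'pics/s6.png')"
```

```text
t 6.7 tcp [479.4  31.9  31.7] stand [-93.   -1.7] head -51.4 F [ 0.1  0.3 -1.2] T [-0.02 -0.02  0.03] w 0.741 q [-0.17  0.69  1.94  0.    0.51  0.73]
```

View pics/w6.png

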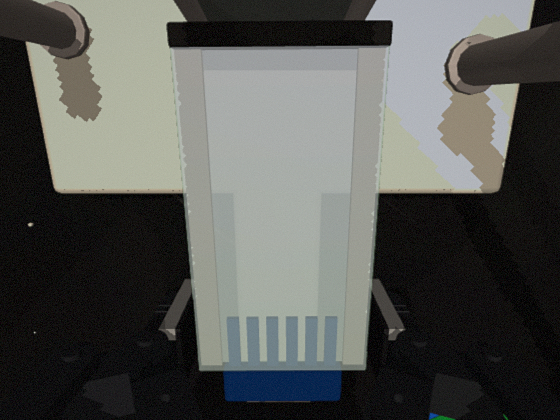

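View pics/s6.png

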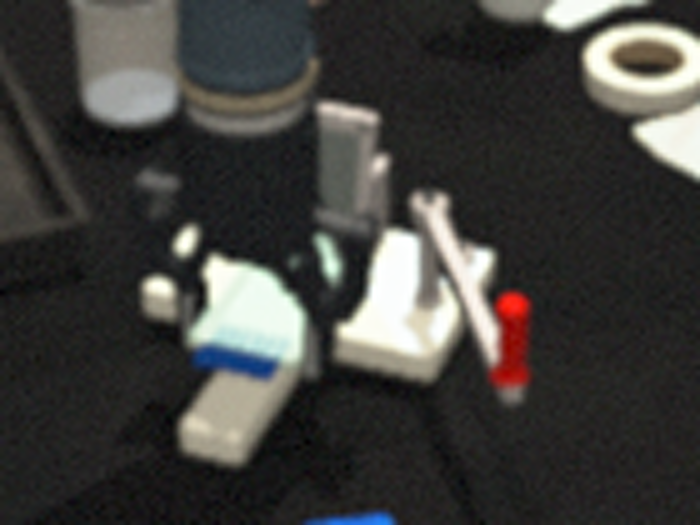

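Width at the foot shows the glass lifted flat instead of tipping, because the pad friction is holding it. I'll set it back down and loosen the grip so it can pivot.

```bash
python3 -m jog '{"xyz":[[-0.1,0,0.5],[-0.2,0,1.0],[-0.25,0,1.5],[-0.25,0,1.75],[-0.25,0,1.75]],"yaw":[0,0,0,0,0]}' >/dev/null; python3 -c "
from h import *
st()";python3 -m jog '{"xyz":[[0,0,0],[0,0,0],[0,0,0],[0,0,0],[0,0,0]],"yaw":[0,0,0,0,0]}' 0.74 20 >/dev/null; python3 -c "
from h import *
st()"
```

```text
t 7.22 tcp [475.9  30.3  12.8] stand [-96.8  -0.7] head -51.4 F [-1.1 -0.5  2.1] T [-0.06  0.19 -0.01] w 0.742 q [-0.17  0.73  1.95 -0.    0.46  0.73]
t 7.63 tcp [476.6  30.3  12.9] stand [-96.2  -1.2] head -51.4 F [-0.9  0.1 -1.4] T [-0.04  0.09  0.01] w 0.741 q [-0.17  0.73  1.95  0.    0.46  0.73]
```

```bash
python3 -m jog '{"xyz":[[0.05,0,-0.2],[0.1,0,-0.45],[0.12,0,-0.7],[0.15,0,-0.87],[0.15,0,-0.87]],"yaw":[0,0,0,0,0]}' >/dev/null; python3 -c "
from h import *
st()
im,d=robot.capture('wrist'); cv2.imwrite('pics/w7.png',im)"
```

```text
t 8.05 tcp [478.1  31.3  22.3] stand [-94.5  -1.4] head -51.4 F [-0.1  0.4 -1.3] T [-0.01  0.07  0.06] w 0.742 q [-0.17  0.71  1.94 -0.    0.48  0.73]
```

View pics/w7.png

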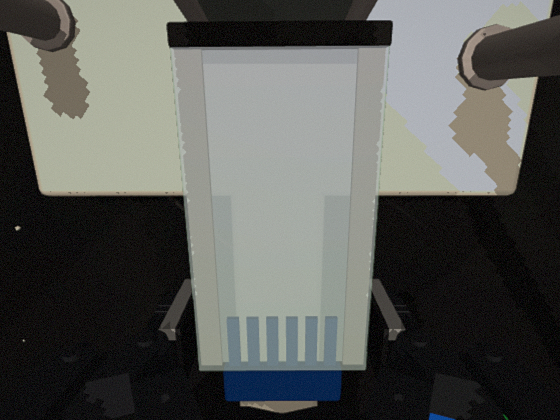

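```bash
python3 -m jog '{"xyz":[[0,0,0.2],[0,0,0.45],[0,0,0.6],[0,0,0.6],[0,0,0.6]],"yaw":[0,0,0,0,0]}' 0.743 20 >/dev/null; python3 -c "
from h import *
st()
im,d=robot.capture('wrist'); crop(im,130,0,280,200,2,'pics/w8a.png')"
python3 -m jog '{"xyz":[[0,0,0],[0,0,0],[0,0,0],[0,0,0],[0,0,0]],"yaw":[0,0,0,0,0]}' 0.746 20 >/dev/null; python3 -c "
from h import *
st()
im,d=robot.capture('wrist'); crop(im,130,0,280,200,2,'pics/w8b.png')"
```

```text
t 8.52 tcp [477.1  31.3  15.5] stand [-95.2  -0.8] head -51.4 F [-0.4 -1.1 -1. ] T [-0.11  0.19 -0.05] w 0.744 q [-0.17  0.73  1.95 -0.    0.47  0.73]
t 8.98 tcp [477.2  31.3  15.8] stand [-95.1  -0.8] head -51.4 F [-1.9 -1.6 -1.8] T [-0.19  0.33 -0.04] w 0.744 q [-0.17  0.73  1.95 -0.    0.47  0.73]
```

View pics/w8b.png

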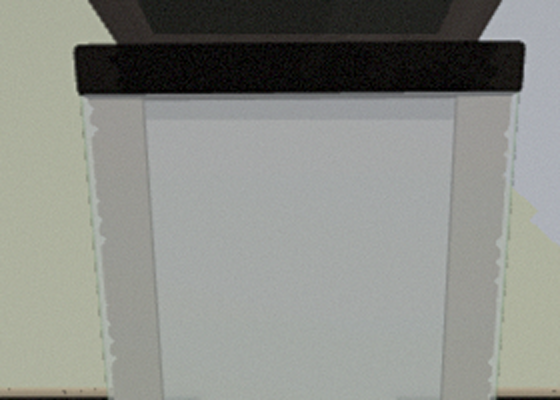

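```bash
python3 -m jog '{"xyz":[[0,0,0],[0,0,0],[0,0,0],[0,0,0],[0,0,0]],"yaw":[0,0,0,0,0]}' 0.75 20 >/dev/null; python3 -c "
from h import *
st()
im,d=robot.capture('wrist'); crop(im,130,0,280,200,2,'pics/w9.png')"
```

```text
t 9.45 tcp [477.5  31.4  15.8] stand [-94.9  -0.9] head -51.4 F [-2.3  0.6 -0.3] T [-0.09  0.35  0.04] w 0.752 q [-0.17  0.73  1.95  0.    0.47  0.73]
```

View pics/w9.png

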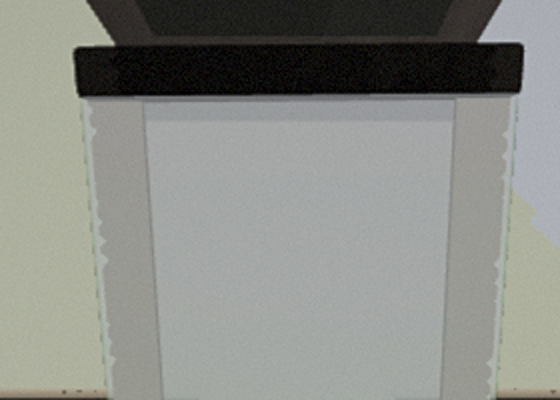

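```bash
python3 -m jog '{"xyz":[[0,0,0],[0,0,0],[0.05,0,-0.2],[0.1,0,-0.4],[0.1,0,-0.6]],"yaw":[0,0,0,0,0]}' 0.748 20 >/dev/null; python3 -c "
from h import *
st()
im,d=robot.capture('wrist'); crop(im,130,0,280,200,2,'pics/w10.png')"
```

```text
t 9.92 tcp [478.2  32.   22. ] stand [-93.9  -0.9] head -51.4 F [-2.7 -0.5 -0.8] T [-0.07  0.39  0.07] w 0.746 q [-0.17  0.71  1.94 -0.    0.48  0.73]
```

View pics/w10.png

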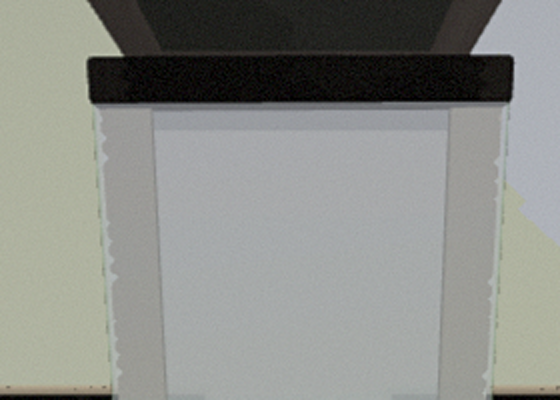

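It's tipping now: the foot stays on the deck as the grip rises. I'll carry on along the arc with this light grip and a slight push.

```bash
python3 -m jog '{"xyz":[[0.1,0,-0.5],[0.2,0,-1.0],[0.3,0,-1.5],[0.42,0,-2.0],[0.53,0,-2.5]],"yaw":[0,0,0,0,0]}' >/dev/null; python3 -c "
from h import *
st()
im,d=robot.capture('wrist'); cv2.imwrite('pics/w11.png',im)"
```

```text
t 10.38 tcp [483.8  35.2  47.7] stand [-87.6  -1.9] head -51.4 F [-0.3 -0.3 -1.5] T [-0.03  0.08  0.02] w 0.75 q [-0.16  0.66  1.92  0.    0.55  0.74]
```

View pics/w11.png

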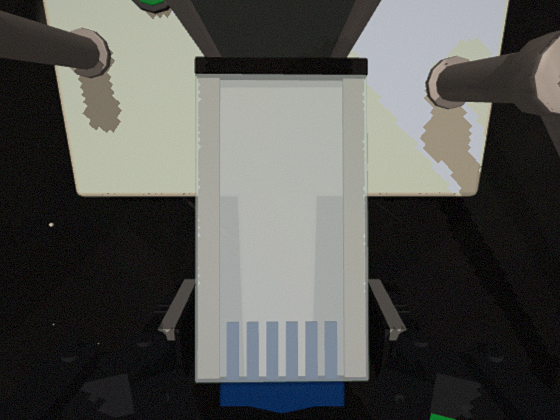

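```bash
python3 -m jog '{"xyz":[[0.2,0,-0.5],[0.41,0,-1.0],[0.63,0,-1.45],[0.88,0,-1.9],[1.1,0,-2.25]],"yaw":[0,0,0,0,0]}' 0.747 >/dev/null; python3 -c "
from h import *
st()
im,d=robot.capture('wrist'); cv2.imwrite('pics/w12.png',im)"
```

```text
t 10.85 tcp [491.6  42.1  69.9] stand [-77.1  -1.4] head -51.4 F [-0.5 -1.3 -1. ] T [-0.23  0.2   0.01] w 0.749 q [-0.14  0.62  1.89 -0.    0.62  0.76]
```

View pics/w12.png

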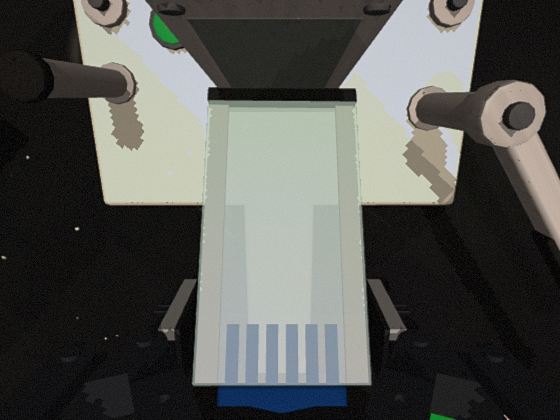

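```bash
python3 -m jog '{"xyz":[[0.32,0,-0.45],[0.65,0,-0.84],[1.0,0,-1.2],[1.33,0,-1.55],[1.67,0,-1.86]],"yaw":[0,0,0,0,0]}' >/dev/null; python3 -c "
from h import *
st()"
python3 -m jog '{"xyz":[[0.4,0,-0.3],[0.8,0,-0.57],[1.25,0,-0.83],[1.67,0,-1.08],[2.1,0,-1.31]],"yaw":[0,0,0,0,0]}' >/dev/null; python3 -c "
from h import *
st()
im,d=robot.capture('wrist'); cv2.imwrite('pics/w13.png',im)
im,d=robot.capture('side');crop(im,220,140,140,105,5,'pics/s13.png')"
```

```text
t 11.32 tcp [504.4  52.7  88.3] stand [-60.5  -1.1] head -51.4 F [-1.5 -0.4 -0. ] T [-0.25  0.35  0.02] w 0.746 q [-0.12  0.6   1.85 -0.    0.69  0.78]
t 11.73 tcp [521.2  66.  101.2] stand [-39.1  -1.4] head -51.4 F [-0.8 -1.1 -0.7] T [-0.15  0.16  0.  ] w 0.749 q [-0.09  0.59  1.8   0.    0.75  0.81]
```

View pics/w13.png

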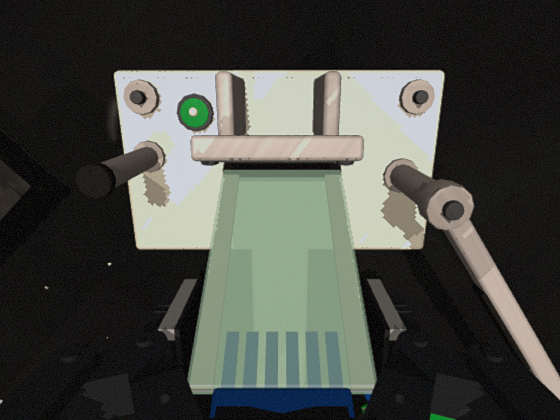

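View pics/s13.png

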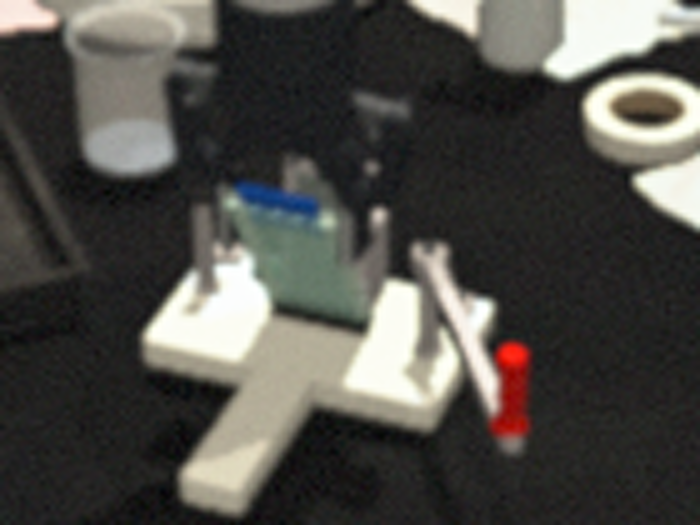

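```bash
python3 -m jog '{"xyz":[[0.45,0,-0.17],[0.9,0,-0.32],[1.4,0,-0.47],[1.85,0,-0.58],[2.35,0,-0.69]],"yaw":[0,0,0,0,0]}' >/dev/null; python3 -c "
from h import *
st()"
python3 -m jog '{"xyz":[[0.4,0,-0.05],[0.8,0,-0.08],[1.2,0,-0.08],[1.6,0,-0.08],[2.0,0,-0.08]],"yaw":[0,0,0,0,0]}' >/dev/null; python3 -c "
from h import *
st()
im,d=robot.capture('wrist'); cv2.imwrite('pics/w14.png',im)
im,d=robot.capture('side');crop(im,220,140,140,105,5,'pics/s14.png')"
```

```text
t 12.25 tcp [539.3  80.5 108. ] stand [-15.9  -1.4] head -51.4 F [-0.7 -0.1 -0.1] T [-0.13  0.2  -0.02] w 0.75 q [-0.06  0.6   1.74 -0.    0.8   0.84]
t 12.67 tcp [554.9  93.  108.6] stand [ 4.  -1.4] head -51.4 F [-1.2 -0.4 -0.3] T [-0.18  0.15 -0.01] w 0.749 q [-0.03  0.62  1.7  -0.    0.83  0.86]
```

View pics/w14.png

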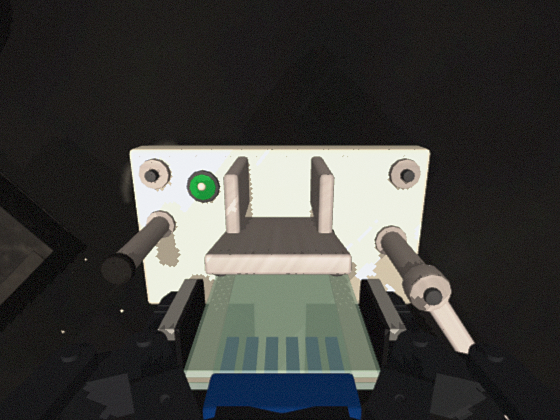

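View pics/s14.png

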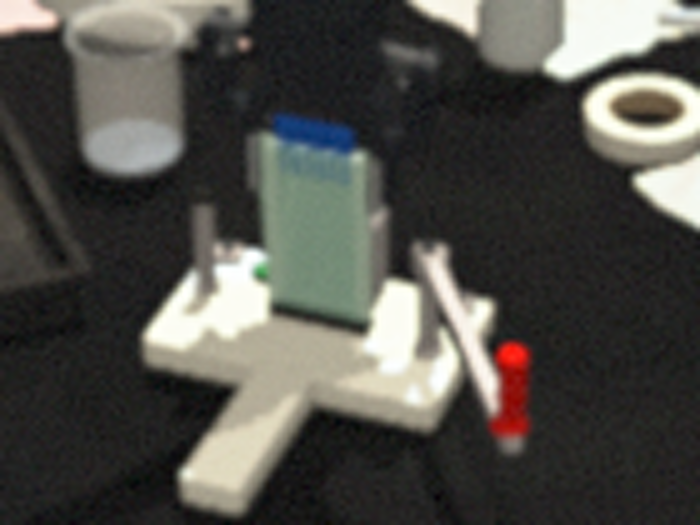

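```bash
python3 -m jog '{"xyz":[[0.3,0,0.0],[0.6,0,0.03],[0.9,0,0.06],[1.2,0,0.08],[1.3,0,0.08]],"yaw":[0,0,0,0,0]}' >/dev/null; python3 -c "
from h import *
st()"
python3 -m jog '{"xyz":[[0.1,0,0],[0.2,0,0],[0.3,0,0],[0.4,0,0.0],[0.4,0,0.0]],"yaw":[0,0,0,0,0]}' >/dev/null; python3 -c "
from h import *
st()
im,d=robot.capture('wrist'); cv2.imwrite('pics/w15.png',im)
im,d=robot.capture('side');crop(im,220,140,140,105,5,'pics/s15.png')"
```

```text
t 13.18 tcp [565.1 101.1 107.8] stand [17.1 -1.5] head -51.4 F [-1.5 -0.7 -0.5] T [-0.12  0.2   0.04] w 0.744 q [-0.02  0.63  1.67  0.    0.85  0.88]
t 13.6 tcp [568.  103.4 107.8] stand [20.8 -1.4] head -51.4 F [ 0.  -0.9 -1.5] T [-0.12  0.17  0.02] w 0.75 q [-0.01  0.63  1.66  0.    0.85  0.88]
```

View pics/w15.png

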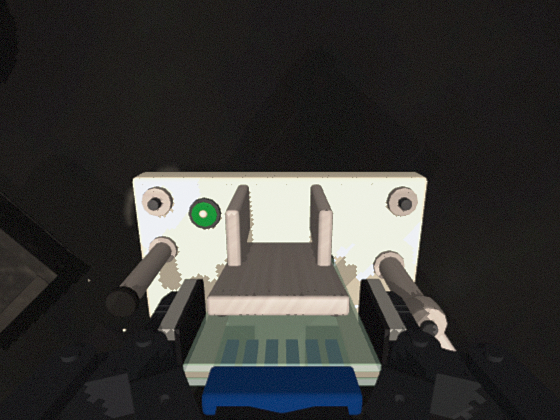

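View pics/s15.png

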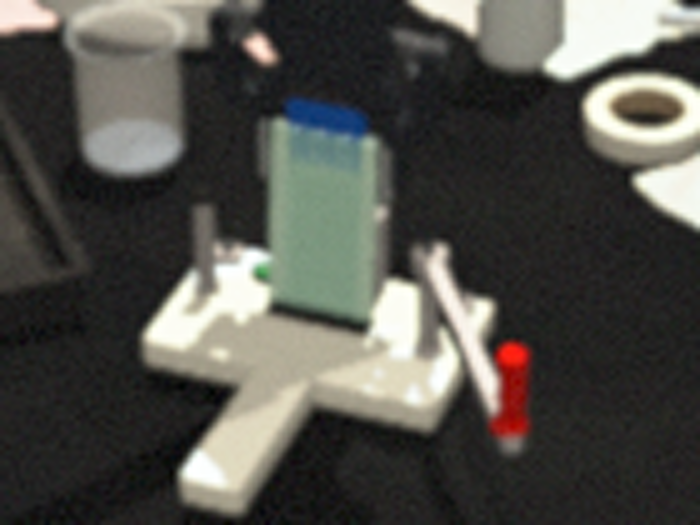

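```bash
python3 -m jog '{"xyz":[[0.1,0,0],[0.2,0,0],[0.3,0,0],[0.3,0,0.0],[0.3,0,0.0]],"yaw":[0,0,0,0,0]}' >/dev/null; python3 -c "
from h import *
st()"
python3 -m jog '{"xyz":[[0.1,0,0],[0.2,0,0],[0.3,0,0],[0.3,0,0.0],[0.3,0,0.0]],"yaw":[0,0,0,0,0]}' >/dev/null; python3 -c "
from h import *
st()
im,d=robot.capture('wrist'); cv2.imwrite('pics/w16.png',im)"
```

```text
t 14.12 tcp [570.4 105.3 108. ] stand [23.9 -1.5] head -51.4 F [-0.4 -0.4 -2.2] T [-0.03  0.13  0.  ] w 0.745 q [-0.01  0.63  1.65  0.    0.85  0.89]
t 14.53 tcp [572.7 107.2 107.9] stand [26.8 -1.5] head -51.4 F [-0.2  0.1 -1.5] T [-0.03  0.12 -0.01] w 0.752 q [-0.01  0.64  1.65  0.    0.86  0.89]
```

View pics/w16.png

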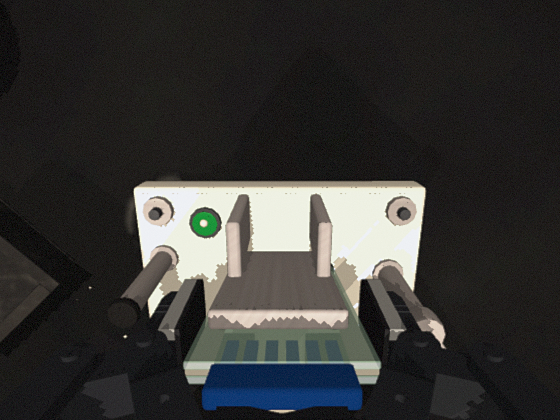

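```bash
python3 -c "
from h import *
im,d=robot.capture('side');crop(im,250,150,80,60,10,'pics/s16.png')
im,d=robot.capture('top');crop(im,205,155,100,75,8,'pics/t16.png')"
```

```text
(no output)
```

View pics/s16.png

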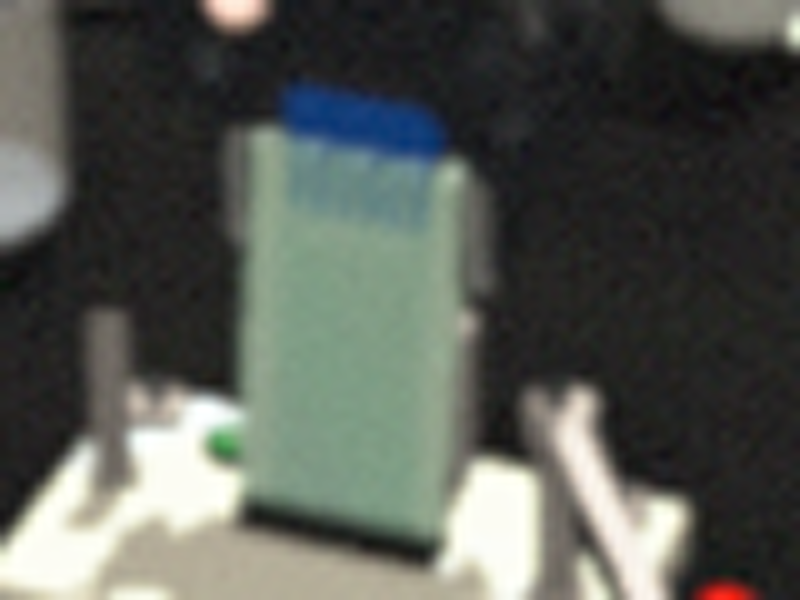

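View pics/t16.png

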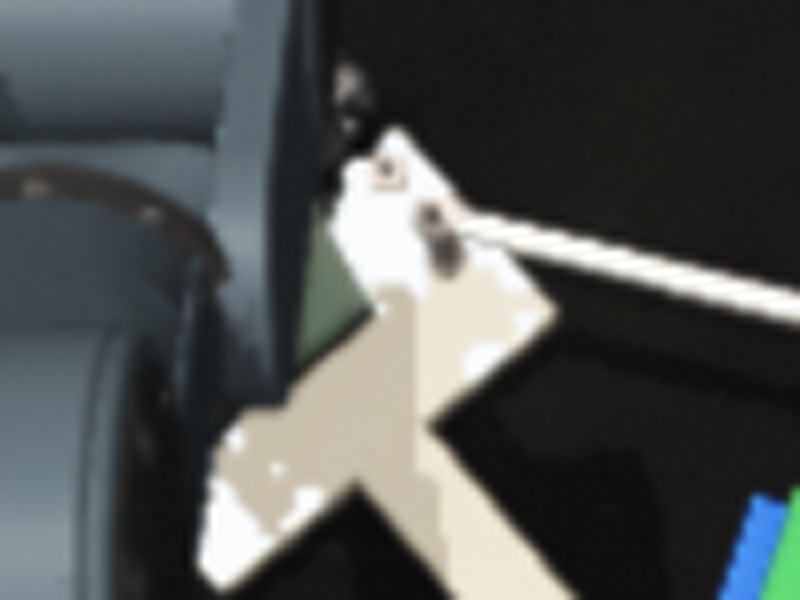

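```bash
python3 -c "
from h import *
p=robot.camera_params('side')
def pr(x,y,z):
  u,v=proj(p,[*S2W(x,y),z]); return round((u-250)*10),round((v-150)*10)
for X0 in(0,3):
  for a in (90,95,100,105):
    t=np.radians(a);ax=np.array([-np.cos(t),np.sin(t)]);n=np.array([np.sin(t),np.cos(t)]) # up dir, z dir(face to fence)
    out=[]
    for L,o in ((0,-8),(120,-8)):
      for y in (31,-33):
        q=np.array([X0,30])+ax*L+n*o; out.append(pr(q[0],y,q[1]))
    print(X0,a,'footL,R,combL,R',out)
  print('fence R edge',pr(X0,-28,30),pr(X0+17.4,-28,128.5),'L',pr(X0+17.4,26,128.5))
"
```

```text
0 90 footL,R,combL,R [(229, 527), (433, 574), (216, 181), (430, 224)]
0 95 footL,R,combL,R [(229, 525), (433, 572), (230, 161), (444, 204)]
0 100 footL,R,combL,R [(229, 523), (433, 569), (245, 144), (458, 187)]
0 105 footL,R,combL,R [(229, 521), (434, 567), (259, 130), (471, 173)]
fence R edge (427, 554) (447, 239) L (269, 202)
3 90 footL,R,combL,R [(233, 522), (437, 568), (220, 175), (434, 219)]
3 95 footL,R,combL,R [(233, 520), (437, 566), (235, 155), (448, 199)]
3 100 footL,R,combL,R [(233, 518), (437, 564), (249, 139), (461, 181)]
3 105 footL,R,combL,R [(233, 515), (437, 561), (263, 125), (475, 167)]
fence R edge (431, 549) (451, 233) L (273, 197)
```

```bash
python3 -m jog '{"xyz":[[0.1,0,0],[0.2,0,0],[0.3,0,0],[0.3,0,0.0],[0.3,0,0.0]],"yaw":[0,0,0,0,0]}' >/dev/null; python3 -c "
from h import *
st()
im,d=robot.capture('wrist'); cv2.imwrite('pics/w17.png',im)
im,d=robot.capture('side');crop(im,250,150,80,60,10,'pics/s17.png')"
```

```text
t 15.1 tcp [573.3 107.7 107.8] stand [27.6 -1.4] head -51.3 F [-4.1 -4.5  1. ] T [-0.73  0.6   0.04] w 0.752 q [-0.    0.64  1.64 -0.    0.87  0.89]
```

View pics/w17.png

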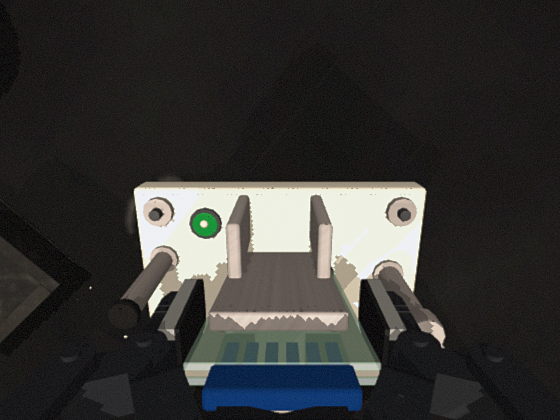

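View pics/s17.png

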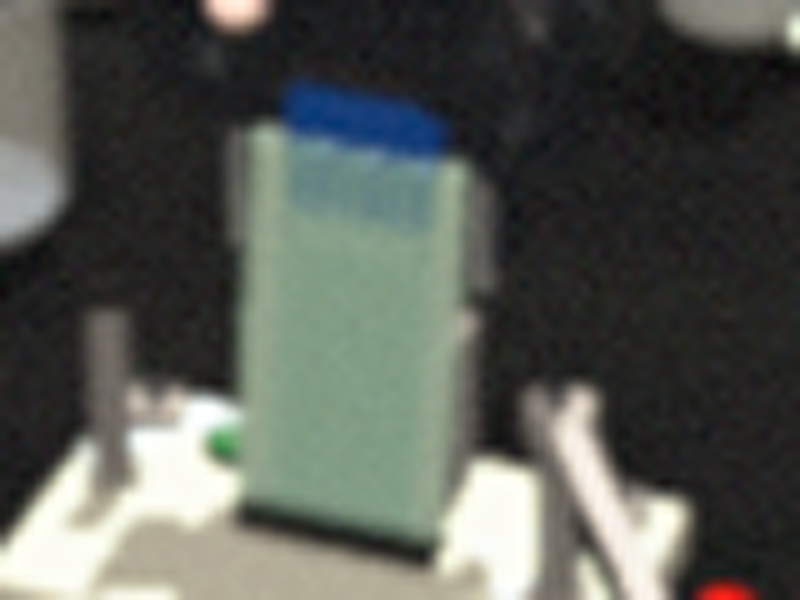

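Contact is about 6 N and the cassette no longer moves, so it's leaning on the plate. Opening the fingers in place.

```bash
python3 -m jog '{"xyz":[[0,0,0],[0,0,0],[0,0,0],[0,0,0.0],[0,0,0.0]],"yaw":[0,0,0,0,0]}' 0.8 20 >/dev/null; python3 -m jog '{"xyz":[[0,0,0],[0,0,0],[0,0,0],[0,0,0.0],[0,0,0.0]],"yaw":[0,0,0,0,0]}' 0.95 >/dev/null; python3 -c "
from h import *
st()
im,d=robot.capture('wrist'); cv2.imwrite('pics/w18.png',im)
im,d=robot.capture('side');crop(im,250,150,80,60,10,'pics/s18.png')"
```

```text
t 16.03 tcp [575.  109.  107.9] stand [29.7 -1.5] head -51.4 F [-0.7 -0.5  0.4] T [ 0.03 -0.03  0.  ] w 0.953 q [-0.    0.64  1.64  0.    0.86  0.89]
```

View pics/w18.png

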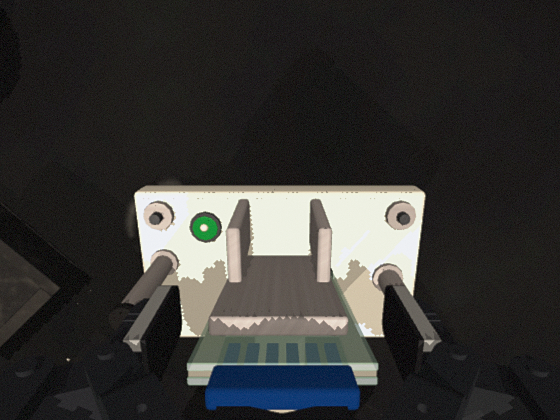

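View pics/s18.png

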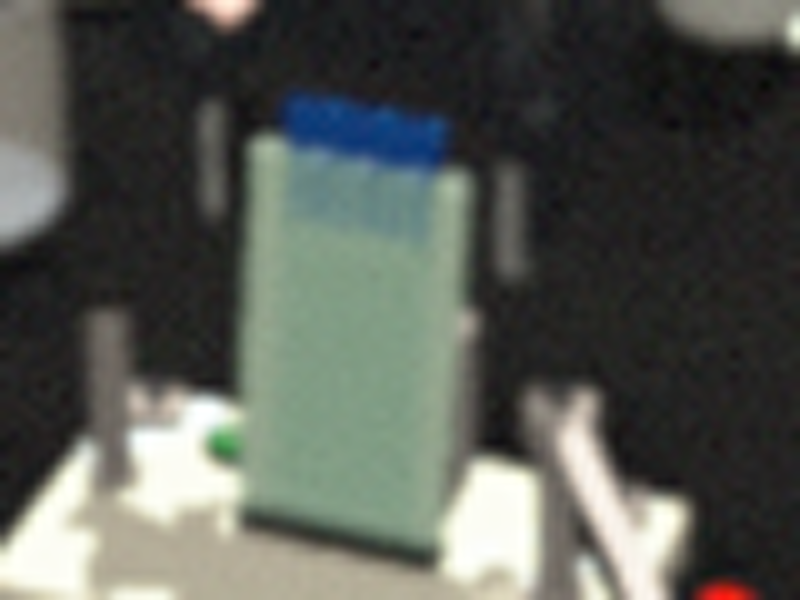

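The cassette stands by itself leaning on the plate; it settled slightly on release. Rising straight up.

```bash
python3 -m jog '{"xyz":[[0,0,-2],[0,0,-5],[0,0,-8.5],[0,0,-12],[0,0,-15]],"yaw":[0,0,0,0,0]}' 1.0 >/dev/null;  python3 -m jog '{"xyz":[[-2,0,0],[-5,0,0],[-8,0,0],[-8,0,0],[-8,0,0]],"yaw":[0,0,0,0,0]}' >/dev/null;python3 -c "
from h import *
st()
import pickle
p=robot.camera_params('wrist');pickle.dump(p,open('pics/w19.pkl','wb'));im,d=robot.capture('wrist'); cv2.imwrite('pics/w19.png',im);np.save('pics/w19.npy',d)
im,d=robot.capture('side');crop(im,250,150,80,60,10,'pics/s19.png')"
```

```text
t 16.97 tcp [511.4  58.5 258.2] stand [-51.4  -1. ] head -51.5 F [ 0.6  0.2 -0.1] T [-0.04  0.01  0.03] w 1.0 q [-0.1   0.35  1.67  0.    1.12  0.8 ]
```

View pics/w19.png

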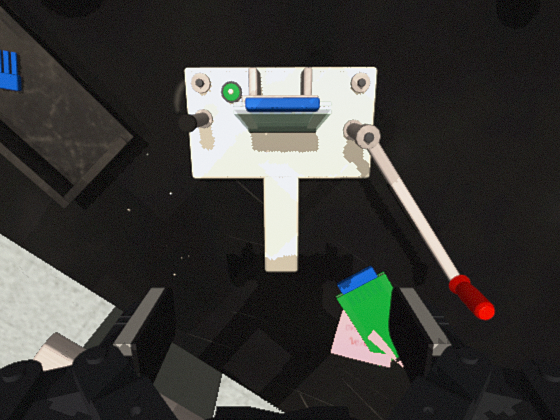

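View pics/s19.png

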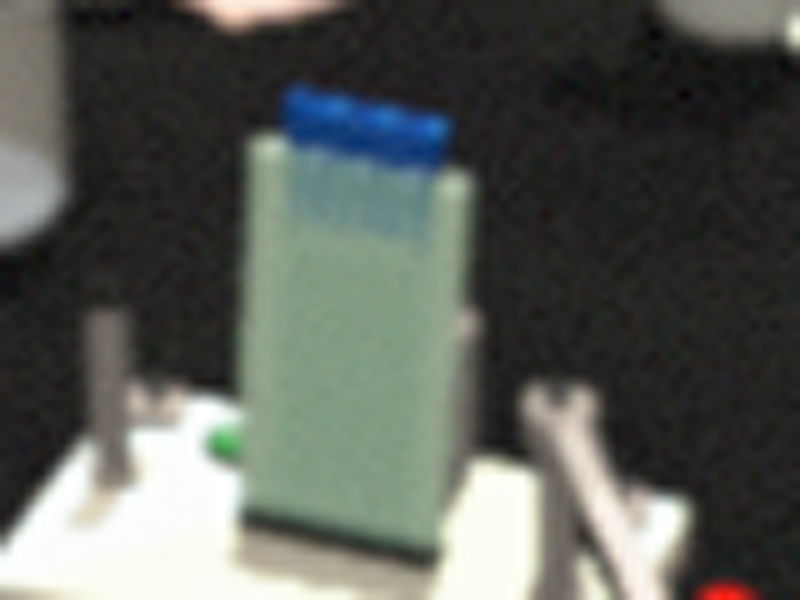

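```bash
python3 -c "
from h import *
im=cv2.imread('pics/w19.png'); crop(im,170,50,220,150,3.6,'pics/w19c.png')"
```

```text
(no output)
```

View pics/w19c.png

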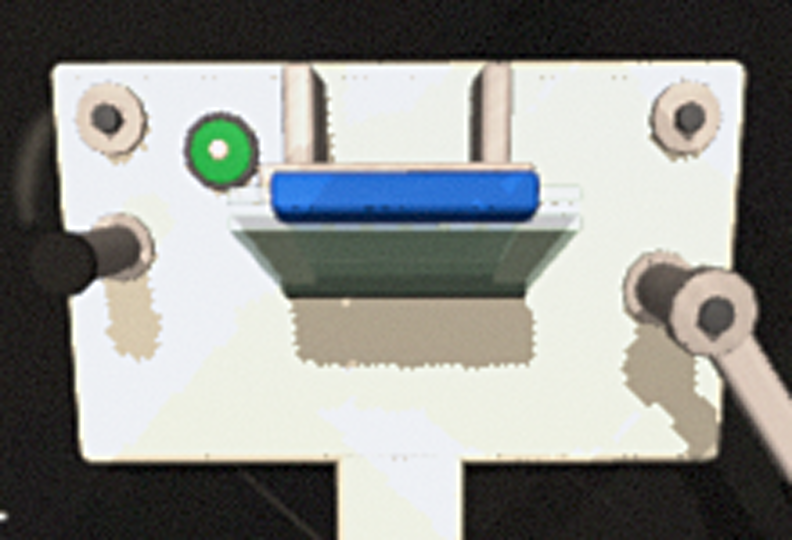

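Run:
```python
from h import *
import pickle
p=pickle.load(open('pics/w19.pkl','rb'))
g=lambda u,v,z: atz(p,170+u/3.6,50+v/3.6,z)
C=np.array([g(745,65,30),g(52,65,30),g(82,460,30),g(717,460,30)])[:,:2]
print(np.linalg.norm(C-np.roll(C,1,0),axis=1))
M=np.array([[50,-90],[50,90],[-55,90],[-55,-90]])
mc,cc=M.mean(0),C.mean(0);H=(M-mc).T@(C-cc);U,S,Vt=np.linalg.svd(H);R=(U@Vt).T
t=cc-R@mc;print(t,np.degrees(np.arctan2(R[1,0],R[0,0])),C-(M@R.T+t))
s=lambda u,v,z:np.round(R.T@(g(u,v,z)[:2]-t),1)
print("footL,R",s(290,297,31.4),s(525,297,31.4))
# glass front top edge (L=120): z=30+118.2+1.4
print("combfront L,R",s(232,229,149.6),s(581,229,149.6),"back",s(245,187,148.2),s(580,187,148.2))
print("expect foot -7.9, comb front 13, back 20.8")
print("knob top",g(0,0,0)*0+atz(p,485,311,146), R.T@(atz(p,485,311,146)[:2]-t),"hub", s(716,315,107))
k=R.T@(atz(p,485,311,146)[:2]-t)-np.array([-7,-70]); print(np.hypot(*k), "theta",np.arctan2(-k[0],k[1]))
```

```text
[103.11196245 178.06983837 103.18091652 178.27533564]
[555.04682082  93.78324602] 38.51801615416627 [[-1.41564484  0.19659522]
 [-0.12231221 -1.24096272]
 [ 1.32456216 -0.13774918]
 [ 0.21339489  1.18211668]]
footL,R [-9.1 29.3] [ -9.2 -34. ]
combfront L,R [13.5 29.7] [ 13.5 -33.3] back [20.8 27.2] [ 20.7 -33. ]
expect foot -7.9, comb front 13, back 20.8
knob top [ 548.61764399 -115.62721456  146.        ] [-135.44287046 -159.84149699] hub [ -6.1 -68.5]
156.74522497377748 theta 2.181164210158764
```

The measured foot and comb edges match the flush pose to about 1 mm. Keeper θ≈2.18. Next is the knob.

```bash
sed -i 's/^T0=.*/T0=np.array([555.05,93.78]); TH=np.radians(38.52)/' h.py
cat >> h.py <<'E'
def knob(th): return S2W(-7-160*np.sin(th),-70+160*np.cos(th))
E
python3 -c "
from h import *
w=S2W(-136.5,-161);print(w,knob(2.18),knob(0));plan(*w,230,5)"
```

```text
[ 548.52248701 -117.19545254] [ 547.52464099 -118.69825348] [493.52236408 159.83565849]
shift cm [-8.25 15.97  2.83] yaw -56.41
```

```bash
python3 -m jog '{"xyz":[[-1.3,2.6,0.4],[-2.7,5.3,0.8],[-4,8,1.2],[-5.4,10.6,1.6],[-6.7,13.2,2]],"yaw":[-6.8,-13.6,-20.4,-27.2,-34]}' 0.7 >/dev/null;  python3 -c "
from h import *
st();w=S2W(-136.5,-161);plan(*w,200,5)"
```

```text
t 17.48 tcp [544.  -87.  237.6] stand [-121.2 -134.5] head -17.0 F [ 0.7 -0.2  0.5] T [-0.04  0.01  0.01] w 0.699 q [-0.36  0.42  1.61  0.    1.11 -0.07]
shift cm [-2.76  1.31  3.76] yaw -21.99
```

```bash
python3 -m jog '{"xyz":[[-0.8,0.4,1],[-1.6,0.8,2],[-2.4,1.2,3],[-2.75,1.3,3.8],[-2.75,1.3,3.8]],"yaw":[-6.8,-13.6,-20.4,-22,-22]}' >/dev/null;  python3 -c "
from h import *
st();
im,d=robot.capture('wrist'); cv2.imwrite('pics/w20.png',im)
w=S2W(-136.5,-161);p=robot.camera_params('wrist');print(proj(p,[*w,146]));plan(*w,112,5)"
```

```text
t 17.9 tcp [ 547.  -116.4  197.9] stand [-137.2 -159.5] head 4.6 F [0.7 0.  0.6] T [ 0.01 -0.   -0.01] w 0.7 q [-0.41  0.48  1.63 -0.    1.03 -0.49]
(np.float64(282.1915631344469), np.float64(246.600650091585))
shift cm [-0.14  0.13  8.68] yaw -0.45
```

View pics/w20.png

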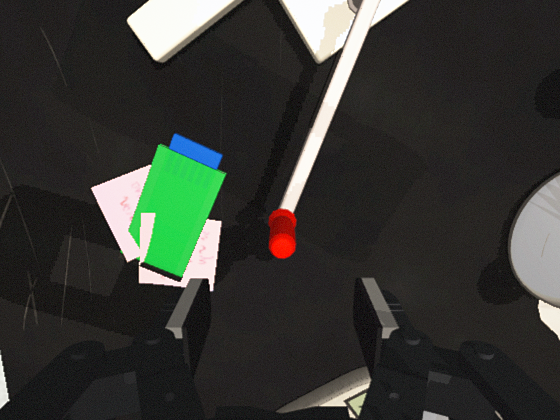

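The knob top at (283,245) matches the prediction of (282,247), centred between the fingers. Descending and gripping.

```bash
python3 -m jog '{"xyz":[[0,0,2],[-0.1,0.1,4.5],[-0.1,0.1,7],[-0.1,0.1,8.5],[-0.1,0.1,8.5]],"yaw":[0,0,0,0,0]}' >/dev/null; python3 -m jog '{"xyz":[[0,0,0],[0,0,0],[0,0,0],[0,0,0],[0,0,0]],"yaw":[0,0,0,0,0]}' 0.1 20 >/dev/null; python3 -c "
from h import *
st();s=robot.get_state();k=W2S(s['eef_pos'])-[-7,-70];print(np.hypot(*k),np.arctan2(-k[0],k[1]))
im,d=robot.capture('wrist'); cv2.imwrite('pics/w21.png',im)"
```

```text
t 18.78 tcp [ 548.8 -117.2  116.4] stand [-136.3 -161.2] head 4.6 F [0.1 0.4 4.5] T [ 0.08 -0.02  0.05] w 0.178 q [-0.41  0.6   1.7   0.    0.84 -0.49]
158.24426048915322 2.1850697812693056
```

View pics/w21.png

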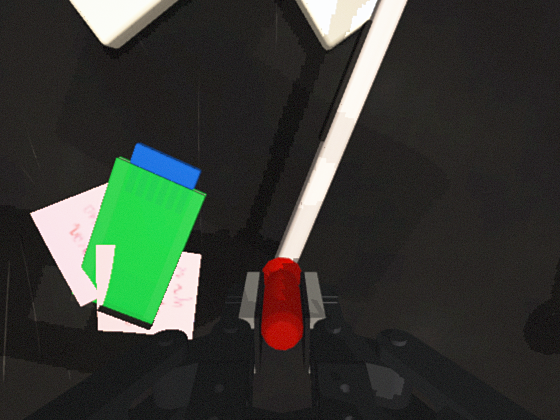

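```bash
cat >> h.py <<'E'
def arc(step=5,n=5,r=None):
    s,R=tool(); pv=S2W(-7,-70); k=s['eef_pos'][:2]-pv; r0=np.hypot(*k)
    for i in range(1,n+1):
        a=-np.radians(step*i); c,s_=np.cos(a),np.sin(a); k2=np.array([c*k[0]-s_*k[1],s_*k[0]+c*k[1]])
        if r: k2=k2/r0*(r0+(r-r0)*i/n)
        d=R.T@np.array([*(k2-k),0])/10; print(np.round(d,2)[:2],step*i)
    ks=W2S(s['eef_pos'])-[-7,-70]; print("r",round(r0,1),"theta deg",np.degrees(np.arctan2(-ks[0],ks[1])))
E
python3 -c "
from h import *
arc()"
```

```text
[ 0.55 -1.27] 5
[ 1.2  -2.48] 10
[ 1.96 -3.63] 15
[ 2.82 -4.72] 20
[ 3.77 -5.72] 25
r 158.2 theta deg 125.18823775532375
```

```bash
python3 -m jog '{"xyz":[[0.55,-1.27,-0.1],[1.2,-2.48,-0.2],[1.96,-3.63,-0.2],[2.82,-4.72,-0.2],[3.77,-5.72,-0.2]],"yaw":[5,10,15,20,25]}' >/dev/null; python3 -c "
from h import *
st();arc()"
```

```text
t 19.25 tcp [487.3 -83.5 116.6] stand [-163.5  -96.5] head -20.7 F [ 3.3  2.9 -5.8] T [ 0.34 -0.47  0.  ] w 0.18 q [-0.4   0.54  1.86  0.    0.74 -0.04]
[ 0.56 -1.27] 5
[ 1.22 -2.48] 10
[ 1.99 -3.64] 15
[ 2.85 -4.72] 20
[ 3.81 -5.72] 25
r 158.7 theta deg 99.61806642065663
```

```bash
python3 -m jog '{"xyz":[[0.56,-1.27,0.05],[1.22,-2.48,0.1],[1.99,-3.64,0.1],[2.85,-4.72,0.1],[3.81,-5.72,0.1]],"yaw":[5,10,15,20,25]}' >/dev/null; python3 -c "
from h import *
st();arc()"
```

```text
t 19.67 tcp [447.2 -28.3 116.5] stand [-160.4  -28.3] head -45.7 F [ 0.8 -0.8  1.7] T [-0.07 -0.05  0.02] w 0.176 q [-0.31  0.5   1.98 -0.    0.67  0.48]
[ 0.55 -1.27] 5
[ 1.22 -2.49] 10
[ 1.98 -3.65] 15
[ 2.84 -4.73] 20
[ 3.8  -5.74] 25
r 159.0 theta deg 74.8042911514973
```

```bash
python3 -m jog '{"xyz":[[0.55,-1.27,0],[1.22,-2.49,0],[1.98,-3.65,0],[2.84,-4.73,0],[3.8,-5.74,0]],"yaw":[5,10,15,20,25]}' >/dev/null; python3 -c "
from h import *
st();arc()"
```

```text
t 20.08 tcp [434.   39.6 116.4] stand [-128.5   33. ] head -70.7 F [-0.1 -1.3  1.9] T [-0.13 -0.04 -0.07] w 0.178 q [-0.17  0.49  2.   -0.    0.65  1.07]
[ 0.56 -1.27] 5
[ 1.22 -2.49] 10
[ 1.99 -3.65] 15
[ 2.86 -4.74] 20
[ 3.82 -5.74] 25
r 159.3 theta deg 49.7141813876383
```

```bash
python3 -m jog '{"xyz":[[0.56,-1.27,0],[1.22,-2.49,0],[1.99,-3.65,0],[2.86,-4.74,0],[3.82,-5.74,0]],"yaw":[5,10,15,20,25]}' >/dev/null; python3 -c "
from h import *
st();arc(4)"
```

```text
t 20.5 tcp [451.  106.6 116.4] stand [-73.5  74.8] head -95.6 F [ 1.2 -1.9  1.3] T [-0.24 -0.07 -0.15] w 0.172 q [-0.01  0.51  1.94 -0.    0.69  1.66]
[ 0.44 -1.02] 4
[ 0.95 -2.01] 8
[ 1.52 -2.96] 12
[ 2.16 -3.87] 16
[ 2.87 -4.73] 20
r 159.4 theta deg 24.648005048457637
```

```bash
python3 -m jog '{"xyz":[[0.44,-1.02,0],[0.95,-2.01,0],[1.52,-2.96,0],[2.16,-3.87,0],[2.87,-4.73,0]],"yaw":[4,8,12,16,20]}' >/dev/null; python3 -c "
from h import *
st();arc(1)
im,d=robot.capture('wrist'); cv2.imwrite('pics/w22.png',im)
im,d=robot.capture('side');crop(im,230,140,120,90,6,'pics/s22.png')"
```

```text
t 20.92 tcp [484.1 150.7 116.5] stand [-20.   88.7] head -115.6 F [ 0.1 -2.1  1.9] T [-0.28  0.03 -0.1 ] w 0.182 q [ 0.08  0.55  1.83 -0.    0.76  2.1 ]
[ 0.1  -0.26] 1
[ 0.21 -0.51] 2
[ 0.32 -0.77] 3
[ 0.44 -1.02] 4
[ 0.56 -1.27] 5
r 159.3 theta deg 4.696972863217767
```

View pics/s22.png

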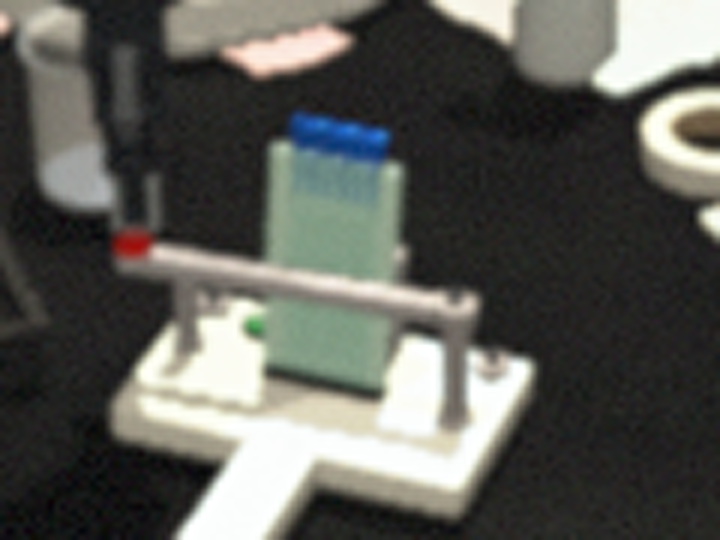

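View pics/w22.png

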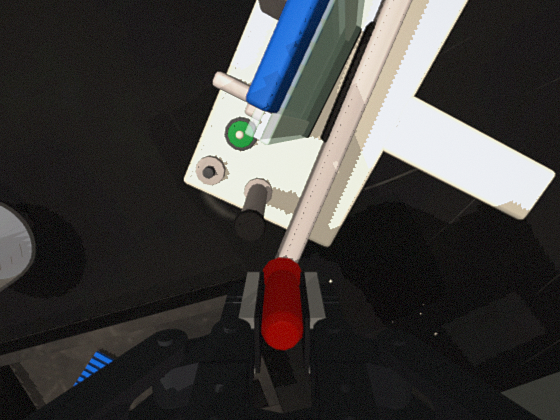

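```bash
python3 -m jog '{"xyz":[[0.1,-0.26,0],[0.21,-0.51,0],[0.32,-0.77,0],[0.44,-1.02,0],[0.5,-1.15,0]],"yaw":[1,2,3,4,4.5]}' >/dev/null; python3 -c "
from h import *
st();arc(0.5)
im,d=robot.capture('wrist'); cv2.imwrite('pics/w23.png',im)"
```

```text
t 21.43 tcp [493.4 158.7 116.4] stand [-7.7 89.2] head -120.0 F [-0.4 -0.3  5.6] T [ 0.01  0.18 -0.01] w 0.179 q [0.1  0.56 1.8  0.   0.78 2.19]
[ 0.05 -0.13] 0.5
[ 0.1  -0.26] 1.0
[ 0.16 -0.39] 1.5
[ 0.21 -0.51] 2.0
[ 0.27 -0.64] 2.5
r 159.2 theta deg 0.2658563003801324
```

View pics/w23.png

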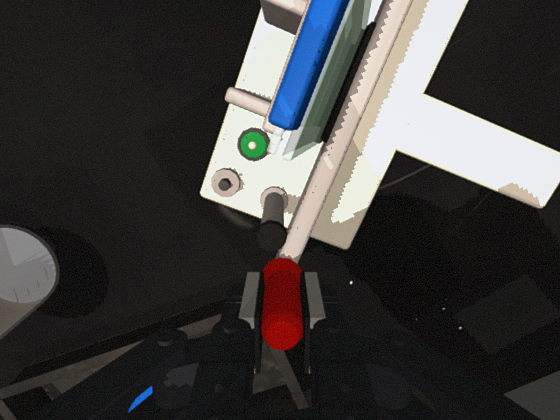

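```bash
python3 -m jog '{"xyz":[[0.05,-0.13,0],[0.1,-0.26,0],[0.16,-0.39,0],[0.16,-0.39,0],[0.16,-0.39,0]],"yaw":[0.5,1,1.5,1.5,1.5]}' >/dev/null; python3 -c "
from h import *
st();arc(0.5)";python3 -m jog '{"xyz":[[0.05,-0.13,0],[0.1,-0.26,0],[0.16,-0.39,0],[0.16,-0.39,0],[0.16,-0.39,0]],"yaw":[0.5,1,1.5,1.5,1.5]}' >/dev/null; python3 -c "
from h import *
st();arc(0.5)
im,d=robot.capture('wrist'); cv2.imwrite('pics/w24.png',im)
im,d=robot.capture('side');crop(im,230,140,120,90,6,'pics/s24.png')"
```

```text
t 21.9 tcp [494.  159.3 116.3] stand [-7.  89.2] head -121.3 F [-4.  -6.9  9.1] T [-0.99  0.76  0.12] w 0.179 q [ 0.1   0.56  1.8  -0.    0.79  2.22]
[ 0.05 -0.13] 0.5
[ 0.1  -0.26] 1.0
[ 0.15 -0.39] 1.5
[ 0.2  -0.52] 2.0
[ 0.25 -0.65] 2.5
r 159.2 theta deg -0.01550000601742058
t 22.32 tcp [494.2 159.3 116. ] stand [-6.8 89.2] head -122.7 F [ -9.  -15.7  15.1] T [-2.36  1.48  0.16] w 0.181 q [ 0.1   0.57  1.79 -0.01  0.8   2.25]
[ 0.05 -0.13] 0.5
[ 0.09 -0.26] 1.0
[ 0.14 -0.39] 1.5
[ 0.19 -0.52] 2.0
[ 0.24 -0.65] 2.5
r 159.2 theta deg -0.05657280865743761
```

View pics/w24.png

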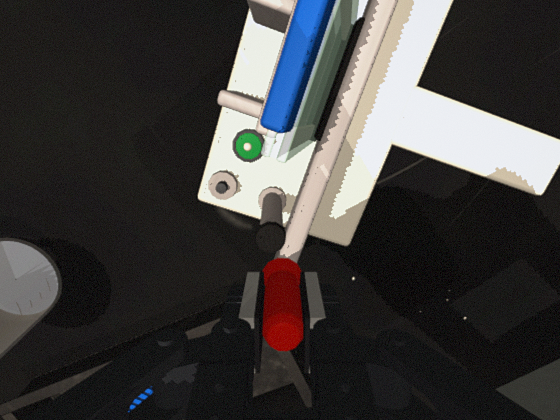

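View pics/s24.png

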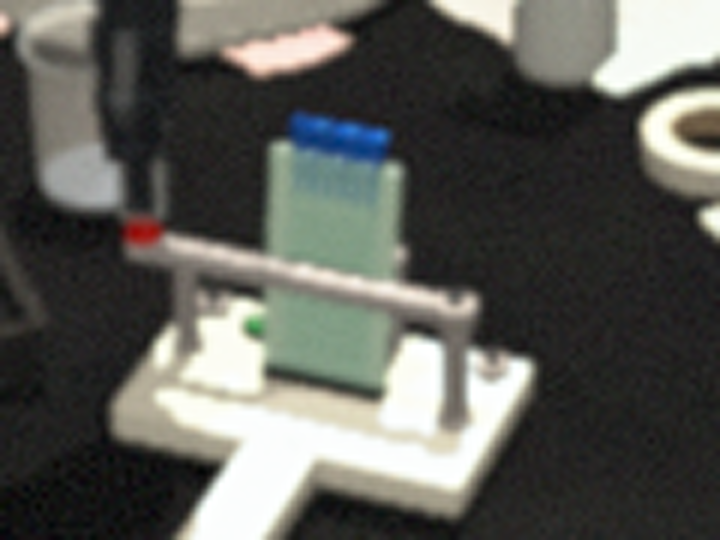

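The bar is against the stop: force rose to about 18 N with no further motion, θ≈0. Relaxing to a light push, then releasing and rising.

```bash
python3 -m jog '{"xyz":[[-0.1,0.25,-0.1],[-0.2,0.5,-0.2],[-0.24,0.6,-0.2],[-0.24,0.6,-0.2],[-0.24,0.6,-0.2]],"yaw":[-1,-2,-2.5,-2.5,-2.5]}' >/dev/null; python3 -c "
from h import *
st();arc(0.5,1)";python3 -m jog '{"xyz":[[0,0,0],[0,0,0],[0,0,0],[0,0,0],[0,0,0]],"yaw":[0,0,0,0,0]}' 0.5 20 >/dev/null; python3 -c "
from h import *
st()
im,d=robot.capture('wrist'); cv2.imwrite('pics/w25.png',im)"
```

```text
t 22.83 tcp [494.  159.1 116.7] stand [-7.  89.1] head -120.4 F [  0.6  -6.  -11.6] T [-0.97 -0.19 -0.07] w 0.179 q [ 0.1   0.56  1.8  -0.    0.78  2.2 ]
[ 0.05 -0.13] 0.5
r 159.1 theta deg 0.014612703838540252
t 23.25 tcp [495.1 160.6 118.4] stand [-5.3 89.6] head -120.4 F [-0.3 -0.4  0.5] T [-0.01  0.01  0.01] w 0.5 q [0.1  0.56 1.8  0.   0.78 2.2 ]
```

View pics/w25.png

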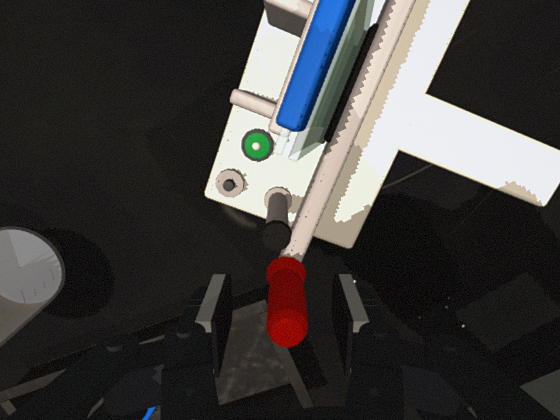

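The knob is free between the fingers and the bar still touches the post. Rising straight up.

```bash
python3 -m jog '{"xyz":[[0,0,-1.5],[0,0,-4],[0,0,-7],[0,0,-10],[0,0,-13]],"yaw":[0,0,0,0,0]}' >/dev/null;  python3 -m jog '{"xyz":[[0,2,0],[0,5,0],[0,5,0],[0,5,0],[0,5,0]],"yaw":[0,0,0,0,0]}' >/dev/null;python3 -c "
from h import *
st();import pickle
p=robot.camera_params('wrist');im,d=robot.capture('wrist'); cv2.imwrite('pics/w26.png',im)
pickle.dump(p,open('pics/w26.pkl','wb'))
im,d=robot.capture('side');cv2.imwrite('pics/s26f.png',im);crop(im,230,140,120,90,6,'pics/s26.png')
im,d=robot.capture('top');cv2.imwrite('pics/t26.png',im)"
```

```text
t 24.13 tcp [469.8 117.1 248.2] stand [-52.2  71.4] head -120.4 F [-0.1  0.8  0.7] T [-0.09 -0.04 -0.04] w 0.499 q [0.01 0.32 1.76 0.   1.07 2.11]
```

View pics/w26.png

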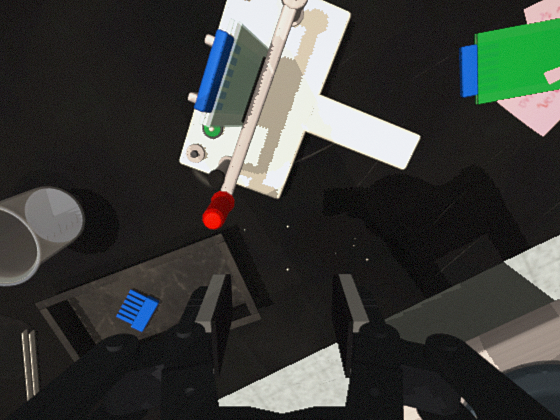

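View pics/s26.png

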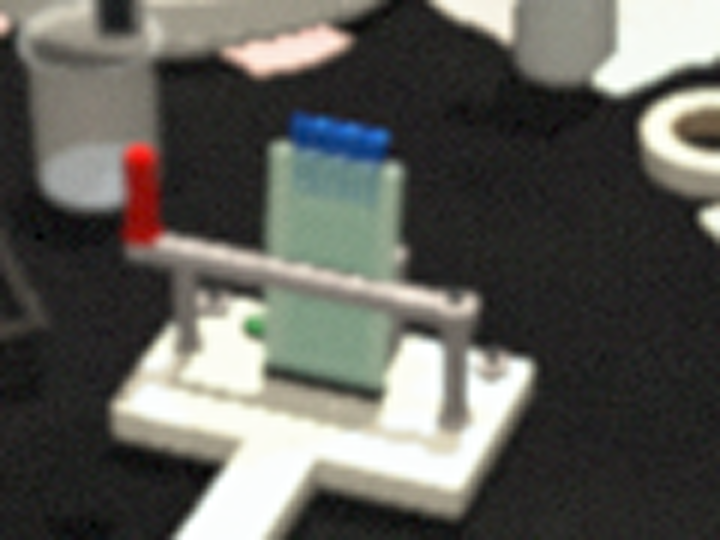

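View pics/t26.png

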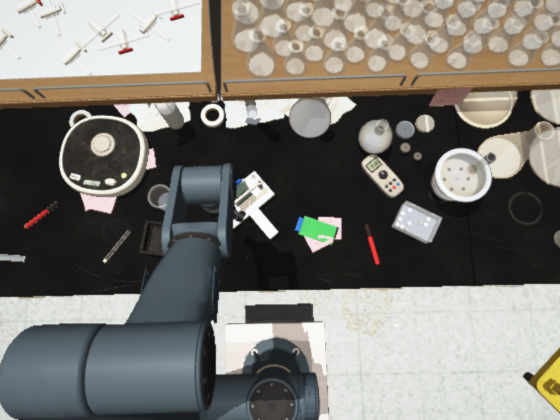

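Run:
```python
from h import *
import pickle
p=pickle.load(open('pics/w26.pkl','rb'))
h=W2S(atz(p,294,2,107));k=W2S(atz(p,213,217,146));d=k-h;print(h,k,np.hypot(*d),"theta",np.arctan2(-d[0],d[1]))
im=cv2.imread('pics/w26.png');crop(im,160,0,160,240,2.5,'pics/w26c.png')
```

```text
[ -8.7101162  -62.62336213] [-6.87639687 87.63087723] 150.26542839571553 theta -0.012203504579723084
```

View pics/w26c.png

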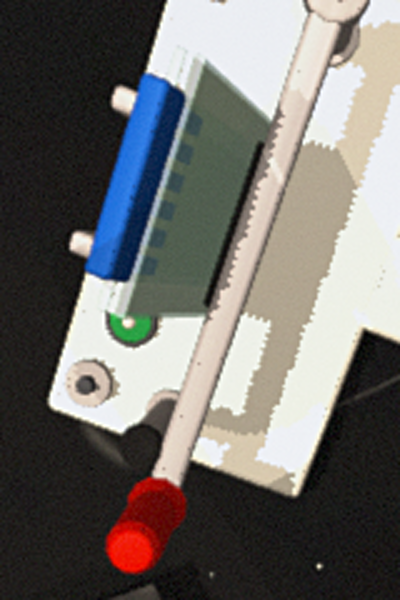

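The keeper angle measures about 0 and the bar lies against the post cap at crop (140,445). The cassette stands flush on the fence, and the gripper is clear. Handing in.

```bash
python3 -c "
from cell import robot
print(robot.hand_in())"
```

```text
the job is handed in; nothing more can be done
None
```

The cassette now stands by itself against the back plate with the keeper bar closed across it, and I handed the job in at about 24 s of the 69 s. I slid it along the deck until its foot met the plate, tipped it up on the foot with a light grip, and let go. Then I swung the keeper by its knob until it met the stop post.

**Last checks:**
- **Cassette:** after I let go, and before the keeper was swung, its foot and comb edges were within about 1 mm of the flush pose. It sits about 2 mm right of the plate's middle. The pictures at the end show it still standing.
- **Keeper:** the bar stopped at an angle of about 0, with up to 18 N sideways against the stop and no further movement. After release it measured about -0.01 rad, lying against the post.
- **Beaker, meter and marker:** the meter and marker are where they started in the top view. The arm hid part of the beaker there, but the side view shows it upright and in place.

**What did not go to plan:**
- **Lifted flat twice:** on the first two lifts the grip was too firm, so the whole cassette rose flat, by up to about 18 mm. I lowered it gently both times and loosened the grip so that it pivoted on its foot.
- **Slip in the pads:** while tipping, the fingers seem to have slid about 9 mm along the cassette. It settled about 2–3 mm when I let go.

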